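# Complete the toy-car kit and close its tray

## Robot

A 6-joint arm with a two-finger parallel gripper is mounted at the origin on the work surface. World frame = base frame: x ahead of the robot, y to its left, z up, the work surface at z = 0. Lengths are in m, angles in degrees, forces in N, time in s.
With the tool pointing down it reaches from about 0.4 to 0.825 m from the base axis. Payload 7 kg.
Tool frame: the origin (TCP) lies at the very end of the fingers, on their centre line; the grasp point (between the pads) lies 19 mm behind it (r.hold_point_z is the distance from the TCP to the grasp point, in m); z points along the fingers, y is the direction in which the jaws open and shut (so a half turn about z gives the same grasp; the last joint's range is limited). The gripper opens to 88 mm and grips with 3 to 60 N. Pads are 19 mm wide; open, the fingers measure 130 mm over their backs; the gripper's body (78 mm by 193 mm) begins 47 mm behind the grasp point.
Start: joints at [-49.498, 20.546, 0.682, 0, -70.136, -16.507], TCP at [0.274, -0.617, 0.227] pointing down, gripper open.
Joint ranges: [-176.03, 176.03], [-82.01, 121.73], [-58.28, 71.71], [-173.87, 95.51], [-174.79, -0.11], [-173.66, 173.66]. Speed limits (degrees/s): [136.94, 136.94, 172.46, 180, 180, 180].

## Interface

Orientations are given as [roll, pitch, yaw] about the fixed x, y, z axes, in that order (R = Rz(yaw) Ry(pitch) Rx(roll)).
In Python, from plant import r gives the robot as it stands. The module is installed in compiled form; this text tells all that it offers.
- The arm moves only by the shell command python3 -m inch 'ROWS' [FORCE]. ROWS is text: rows parted by semicolons, each of 7 numbers parted by spaces: the shift along the tool's x, y, z in m, then the turn, a rotation vector about the tool's x, y, z in rad, then the opening, from 0 (shut) to 1 (fully open). In form: tx ty tz ax ay az jaw; .... A call has 1 to 20 rows; each row shifts and turns the commanded pose from where the row before left it, along the tool's axes as they then stand; what a row does not reach is not made up. A row lasts 1/12 s, in which the tool goes at most 41.7 mm and 7.16 degrees, less where a joint would pass 70% of its speed; a pose out of reach is approached as far as the arm can. A call with a gripper value outside its range is refused whole. The fingers move at their own pace and stop on an object; FORCE is the grip in N (left out, the last holds). Time passes only in rows, so rows that do not move let the fingers close. It gives the time, the measured TCP pose, the force and the opening at its end, in the units of the state.
- r.get_state(): the state, without advancing time (a new reading comes with each control period).
- r.capture(name): name is "side" or "top"; returns the picture (400x640x3 uint8, red, green, blue); there is no depth.
- r.camera_params(name): a dict with "vfov" (degrees; the focal length in pixels is half the picture's height over the tangent of half this angle, whatever the lens; pixels are square), "cx", "cy" (the principal point, pixels), "R" (3x3) and "t" (3): a world point X has camera coordinates R X + t. Camera axes: x right, y down, z forward; pixel columns grow to the right and rows downward; lengths in m; the calibration is good to about 2 mm. A picture is of the moment at which its call begins. camera_params takes no time and is no camera call.
- r.close_job(): hands the job in, once; it reports no verdict.
Trained networks look in the newest picture that a camera, given by its name, has taken for a name from the list of things; names that differ only in an ending like _2 or _b are one class to them, and where a whole thing is asked for, a point or a joint stands for the part that bears it (a point fixed in the world has none). Each returns a list of dicts, best first, with "p" (0 to 1); they miss things now and then, are a little off and sometimes report something else, mostly with a low value. They report only what shows in the picture. A call takes as long as a camera call. They do not tell look-alikes from the thing itself.
- r.recognise(target, camera): "xy" ([column, row] in pixels, amid what is visible of it).
The state is a dict: "time_s": time; "joints": joint angles; "qd": joint speeds; "joint_torque": joint torques, N m; "tcp_pos": TCP position; "eef_rot": TCP orientation; "contact_force": force on the tool from outside, world axes, zero at the start; "moment": the same for the moment, N m; "gripper_width": finger opening in m.
Only numpy, scipy, OpenCV 4.12 (cv2) and the standard library are available. Lean on these libraries where they do the work, as an engineer would, in place of code of your own. Each camera call takes 0.05 s, during which the arm holds its last target.

## Task

The kit tray must hold one wheel, one twin-motor gearbox and one battery holder, and one of the three is already in it: from the row in front of the tray slide in the two that are missing, flat along the mat without lifting them (their glue is fresh), and leave the duplicate lying where it is. Then close the mouth by hanging the orange-gripped gate on the tray, both knuckles fully down over the two pins, and let go. Do not disturb the stock row, the tape roll or the screwdriver.

Things in the scene. Friction and masses are not known exactly. Their poses are not given: they have to be found in the camera images.
- tray: Kit tray fixed to the table, open mouth to the robot. Origin on the table top at mid-mouth, on the line through the two pins; x into the tray, y along the mouth. No sill: parts slide in on the mat. Inside: y -105 to 105 mm, back wall at x 170 mm; walls 8 mm thick, 30 mm high, from x 22 mm back. One part already lies in its back half.
- pin_left (a point): Top of the left steel pin, tray y +120 mm, 50 mm above the table: upright, 8 mm diameter, 24 mm long, tip tapered over the last 8 mm. It stands on a wooden post 24 (x) by 22 (y) mm, 26 mm tall. Axes as the tray's.
- pin_right (a point): The same on the right pin, tray y -120 mm.
- gate_grip (a point): Gate, 180 g: plywood panel 20 mm thick (own x), 206 mm wide (own y), 44 mm high; on top amid, an orange grip tab 20 by 60 (y) mm, 44 to 85 mm above the panel's lower edge. Point: centre of the tab, 65 mm above that edge. Starts standing on the mat at the robot's right, y roughly along world x. Hung home: over the tray origin, 67 mm above the table, edge 2 mm up; either way round.
- knuckle_1 (a point): Mouth, at the underside, of the 13 mm square vertical through-hole in the orange knuckle at the gate's +y end (y +120 mm), 24 mm above the panel's lower edge. The knuckle is 28 (x) by 32 (y) by 22 mm high; gate 272 mm over all. Hung home it rests on the post, 26 mm above the table.
- knuckle_2 (a point): The same on the knuckle at the gate's -y end (y -120 mm).
- wheel_b: Toy-car wheel lying flat: black tyre, 72 mm in diameter, 26 mm tall, yellow hub with five dark holes. Origin: centre of its underside, z up. This one lies in the row of three on the mat, one of each type, in front of the tray mouth.
- wheel_a: A second one, identical to wheel_b (same origin). It is either the one part already in the tray or one of the two in the stock row on the robot's left.
- motor_b: Twin-motor gearbox lying flat, 56 mm (own x) by 74 mm (own y), 26 mm tall: yellow gearbox with two silver round motors of 26 mm diameter side by side at the +y end, white caps; a little white shaft stub on top. Origin: centre of its underside, z up. This one lies in the row of three on the mat, one of each type, in front of the tray mouth.
- motor_a: A second one, identical to motor_b (same origin). It is either the one part already in the tray or one of the two in the stock row on the robot's left.
- battery_b: Black battery holder lying flat, 60 mm (own x) by 70 mm (own y), 22 mm tall, with four blue-and-copper cells on top, along own y. Origin: centre of its underside, z up. This one lies in the row of three on the mat, one of each type, in front of the tray mouth.
- battery_a: A second one, identical to battery_b (same origin). It is either the one part already in the tray or one of the two in the stock row on the robot's left.
- tape: Red tape roll lying flat, 100 mm diameter, 26 mm tall; a bystander. Origin: centre of its underside.
- screwdriver_grip (a point): Screwdriver, 190 mm long, lying on the far left; a bystander. The point is in its handle.
Things that resemble listed ones, but are neither listed nor needed, are in the scene too. Leave any pink or purple look-alike of the motor_a alone. What is shaped like the battery_b but pink is not meant.

How it is judged:
By the outcome, as a careful person would: the job done as asked, in the order asked, and still so for the second after the job is handed in, with the robot touching nothing.
It also fails if it takes over 67 s, if anything falls off the work surface, if the arm or the gripper's body presses on something with over 40 N, if the wrist force passes 120 N, or if a joint passes its speed limit or range.

## Working session

There is one attempt and no reset: what is moved stays moved. The work goes in short steps, Python scripts to look and compute and a shell command to move; the robot and the scene stay as the last step left them, time stands still between calls to the robot, and variables do not carry over. Pictures are saved under pics/ and viewed, and the job is handed in when it is done.

```bash
mkdir -p pics; ls; cat > h.py <<'E'
import numpy as np,cv2
from plant import r
def save(img,name): cv2.imwrite('pics/'+name,cv2.cvtColor(img,cv2.COLOR_RGB2BGR))
E
python3 - <<'E'
from h import *
for c in ('side','top'):
    im=r.capture(c); save(im,c+'0.png'); np.save('pics/'+c+'0.npy',im)
    p=r.camera_params(c); print(c,{k:np.round(v,4).tolist() for k,v in p.items() if not isinstance(v,str)})
print(r.get_state())
E
```

```text
pics
side {'vfov': 47.0159, 'cx': 322.0589, 'cy': 199.432, 'R': [[-0.9572, -0.2894, -0.002], [-0.1781, 0.5946, -0.784], [0.2281, -0.7501, -0.6207]], 't': [0.5037, 0.1382, 1.4304]}
top {'vfov': 47.1012, 'cx': 317.1137, 'cy': 200.8092, 'R': [[-0.0063, -0.9999, -0.012], [-0.9893, 0.008, -0.1459], [0.146, 0.0109, -0.9892]], 't': [0.0343, 0.5348, 1.6592]}
{'time_s': 0.1, 'joints': array([-4.94961969e+01,  2.05853589e+01,  6.39179128e-01, -1.88775402e-02,
       -7.01354848e+01, -1.65081142e+01]), 'qd': array([-0.04420405, -0.06823836,  0.2221535 , -0.01369802,  0.10770347,
        0.04134718]), 'joint_torque': array([-1.53710178e-03, -5.84163988e+01,  2.93750471e+01,  7.01545134e+00,
        1.01337489e-02, -4.21805601e-05]), 'tcp_pos': array([ 0.27431718, -0.61626537,  0.22573623]), 'eef_rot': array([ 1.79916658e+02, -6.19168025e-03, -1.56010734e+02]), 'contact_force': array([-0.31976817,  0.17139951,  0.50767305]), 'moment': array([ 0.02017626, -0.01602913, -0.0331775 ]), 'gripper_width': 0.08747321817591293}
```

View pics/top0.png

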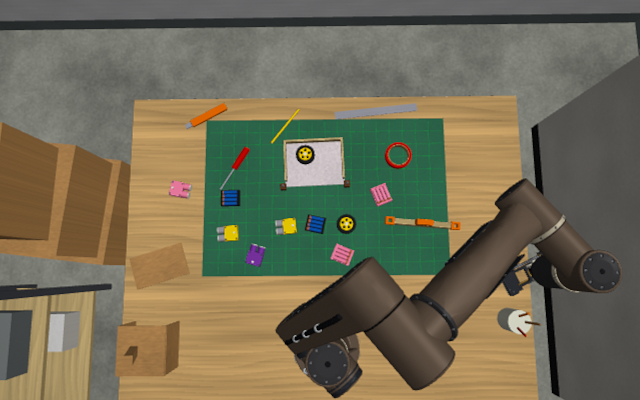

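View pics/side0.png

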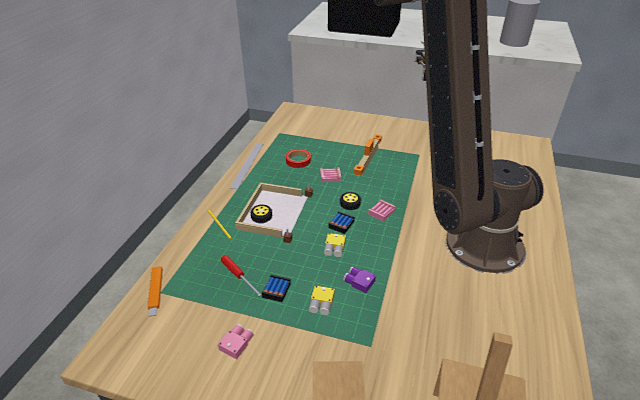

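The wheel in the tray is at top px (305,154), so the motor and the battery from the row are the two that are missing. Next I locate everything.

```bash
cat >> h.py <<'E'
def K(c):
    p=r.camera_params(c); f=200/np.tan(np.radians(p['vfov'])/2)
    return f,p['cx'],p['cy'],np.array(p['R']),np.array(p['t'])
def ray(c,uv):
    f,cx,cy,R,t=K(c); d=R.T@np.array([(uv[0]-cx)/f,(uv[1]-cy)/f,1.]); return -R.T@t,d/np.linalg.norm(d)
def atz(c,uv,z):
    o,d=ray(c,uv); return o+d*(z-o[2])/d[2]
def tri(a,b):
    o1,d1=ray('side',a);o2,d2=ray('top',b)
    A=np.stack([d1,-d2],1); s=np.linalg.lstsq(A,o2-o1,rcond=None)[0]
    p,q=o1+s[0]*d1,o2+s[1]*d2; return (p+q)/2,np.linalg.norm(p-q)
def proj(c,X):
    f,cx,cy,R,t=K(c); x=R@np.array(X)+t; return np.array([f*x[0]/x[2]+cx,f*x[1]/x[2]+cy])
def crop(c,im,x0,y0,w,h,s,name):
    save(cv2.resize(im[y0:y0+h,x0:x0+w],None,fx=s,fy=s,interpolation=cv2.INTER_CUBIC),name)
E
python3 - <<'E'
from h import *
zs=dict(tray=.02,pin_left=.05,gate_grip=.065,knuckle_1=.024,wheel_b=.02,motor_b=.02,battery_b=.02,tape=.02,screwdriver_grip=.01)
for n,z in zs.items():
    for c in ('side','top'):
        for d in r.recognise(n,c):
            if d['p']>.2: print(n,c,np.round(d['xy'],1),round(d['p'],2),np.round(atz(c,d['xy'],z)*1000))
for n in('pin_right','knuckle_2'):
    for c in('side','top'):
        print(n,c,[(np.round(d['xy'],1),round(d['p'],2)) for d in r.recognise(n,c)])
a=np.load('pics/top0.npy');b=np.load('pics/side0.npy')
crop('top',a,270,125,100,65,8,'t_tray.png')
crop('top',a,375,205,95,35,8,'t_gate.png')
crop('side',b,225,175,100,75,8,'s_tray.png')
crop('side',b,340,125,60,55,10,'s_gate.png')
E
```

```text
tray side [277.3 208. ] 0.72 [670.  43.  20.]
tray top [316.5 163.5] 0.89 [681.  32.  20.]
pin_left side [278.3 207.1] 0.89 [653.  71.  50.]
pin_left side [323.  299.4] 0.71 [405. 393.  50.]
pin_left top [318.3 163.3] 0.72 [675.  25.  50.]
gate_grip side [364.6 152.2] 0.82 [ 453. -309.   65.]
gate_grip top [422.8 224.2] 0.9 [ 443. -351.   65.]
knuckle_1 side [364.8 154.8] 0.98 [ 460. -355.   24.]
knuckle_1 top [420.6 223.4] 0.62 [ 450. -352.   24.]
wheel_b side [350.4 201.5] 0.87 [444. -61.  20.]
wheel_b side [262.9 215.9] 0.61 [700.  94.  20.]
wheel_b top [304.6 152.5] 0.58 [724.  77.  20.]
wheel_b top [346.2 222. ] 0.57 [457. -77.  20.]
motor_b side [237.1 339. ] 0.95 [580. 549.  20.]
motor_b side [334.2 242.1] 0.75 [443. 147.  20.]
motor_b side [360.9 278.8] 0.73 [331. 268.  20.]
motor_b side [320.1 299.9] 0.72 [419. 373.  20.]
motor_b top [227.7 229.8] 0.78 [432. 364.  20.]
motor_b top [180.1 188.4] 0.74 [589. 547.  20.]
motor_b top [256.4 257.3] 0.72 [329. 256.  20.]
motor_b top [286.8 227.7] 0.5 [438. 144.  20.]
battery_b side [278.4 287.2] 0.98 [542. 364.  20.]
battery_b side [341.3 219.2] 0.86 [450.  37.  20.]
battery_b side [331.7 178.5] 0.8 [ 542. -172.   20.]
battery_b side [382.6 209.1] 0.76 [331. -53.  20.]
battery_b top [317.6 223.9] 0.89 [451.  29.  20.]
battery_b top [226.4 196.3] 0.84 [558. 372.  20.]
battery_b top [338.2 254.9] 0.52 [336. -46.  20.]
tape side [299.9 155.5] 0.8 [ 702. -284.   20.]
tape side [277.5 209.8] 0.4 [666.  51.  20.]
tape top [405.4 145.1] 0.73 [ 749. -307.   20.]
screwdriver_grip side [236.5 271.1] 0.7 [684. 334.  10.]
screwdriver_grip top [242.3 157. ] 0.52 [711. 316.  10.]
pin_right side [(array([274.5, 208.7]), 0.75), (array([365.5, 154. ]), 0.61)]
pin_right top [(array([317.2, 166.5]), 0.65), (array([417.8, 221. ]), 0.64)]
knuckle_2 side [(array([364.8, 154.8]), 0.98)]
knuckle_2 top [(array([420.6, 223.4]), 0.62)]
```

View pics/t_tray.png

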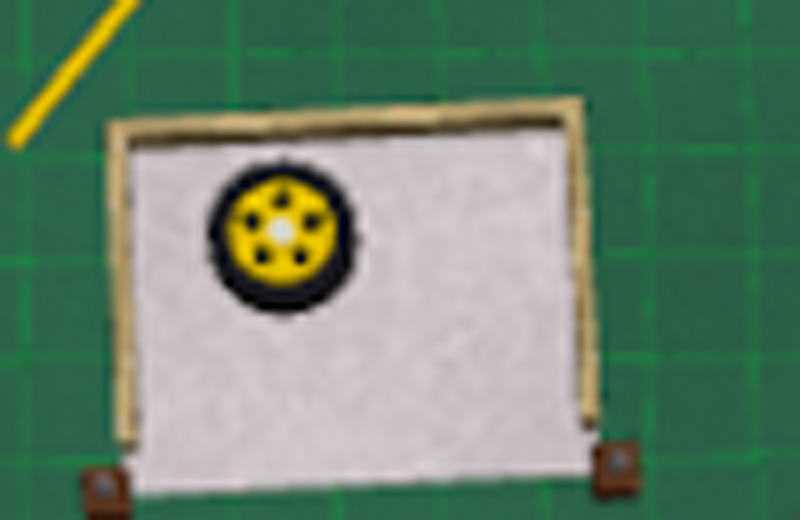

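View pics/s_tray.png

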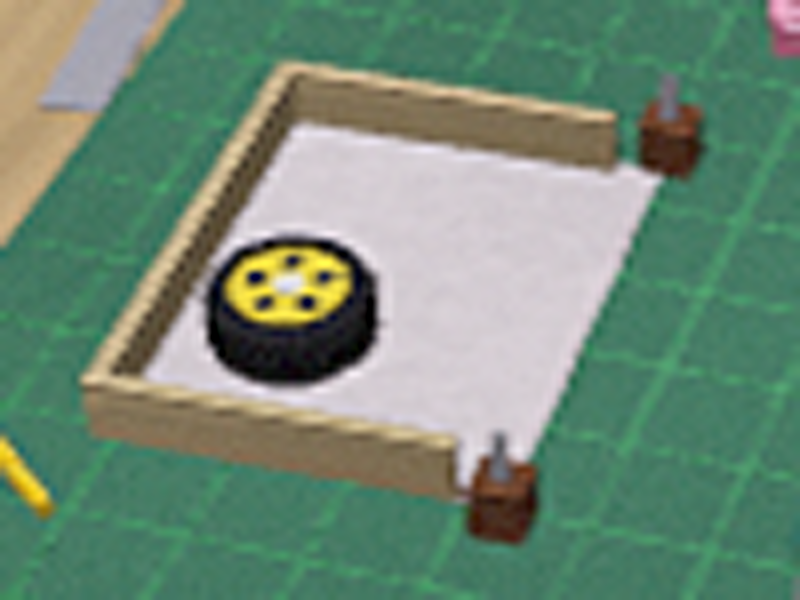

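View pics/t_gate.png

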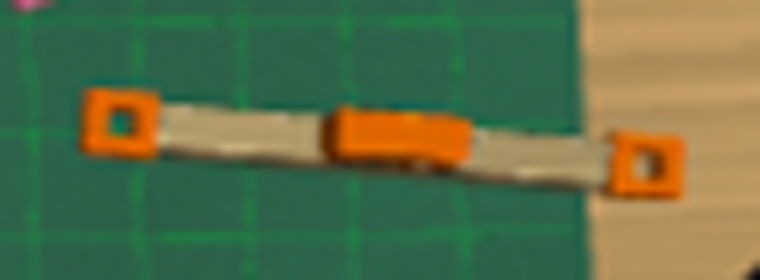

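View pics/s_gate.png

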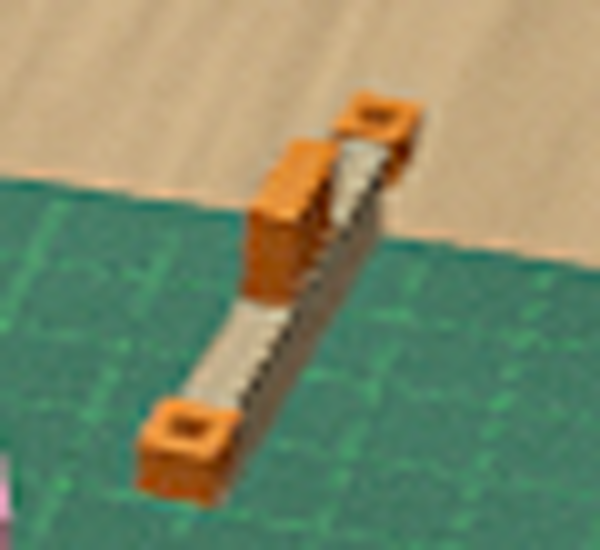

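The wheel shows in the tray's back left, both steel pins stand on brown posts, and the gate lies along world y with its holes at about top px (385,220) and (451,225). Now I crop the row.

```bash
python3 - <<'E'
from h import *
a=np.load('pics/top0.npy');b=np.load('pics/side0.npy')
A=cv2.resize(a[205:245,270:370],None,fx=8,fy=8,interpolation=cv2.INTER_CUBIC)
save(A,'t_row.png')
crop('side',b,320,180,50,80,7,'s_row.png')
def T(x,y,x0=270,y0=125,s=8): return ((x+.5)/s-.5+x0,(y+.5)/s-.5+y0)
def S(x,y,x0=225,y0=175,s=8): return T(x,y,x0,y0,s)
for n,s,t in (('pinL',S(500,436),T(104,480)),('pinR',S(669,78),T(621,457))):
    print(n,tri(s,t),atz('top',t,.05),atz('side',s,.05))
gt=lambda x,y:T(x,y,375,205,8); gs=lambda x,y:T(x,y,340,125,10)
for n,s,t in(('kfar(-)',gs(377,115),gt(647,164)),('k(+)',gs(187,425),gt(121,123))):
    print(n,tri(s,t),atz('top',t,.046),atz('side',s,.046))
print('griptop',atz('top',gt(400,132),.085),atz('side',gs(292,175),.085))
E
```

```text
pinL (array([0.59381121, 0.15770615, 0.04488511]), np.float64(0.004789793434594179)) [0.59524666 0.15780726 0.05      ] [0.58910975 0.16293701 0.05      ]
pinR (array([ 0.60324945, -0.08200578,  0.04466361]), np.float64(0.003552361932931373)) [ 0.60400809 -0.08137197  0.05      ] [ 0.59904281 -0.07514139  0.05      ]
kfar(-) (array([ 0.43861781, -0.47410886,  0.044244  ]), np.float64(0.004226194246189037)) [ 0.44056061 -0.47336884  0.046     ] [ 0.43602181 -0.47121026  0.046     ]
k(+) (array([ 0.46001683, -0.23497131,  0.04506415]), np.float64(0.0024631888201705576)) [ 0.46114461 -0.23467147  0.046     ] [ 0.45849931 -0.2336555   0.046     ]
griptop [ 0.45211177 -0.35301226  0.085     ] [ 0.4475774  -0.35237641  0.085     ]
```

View pics/t_row.png

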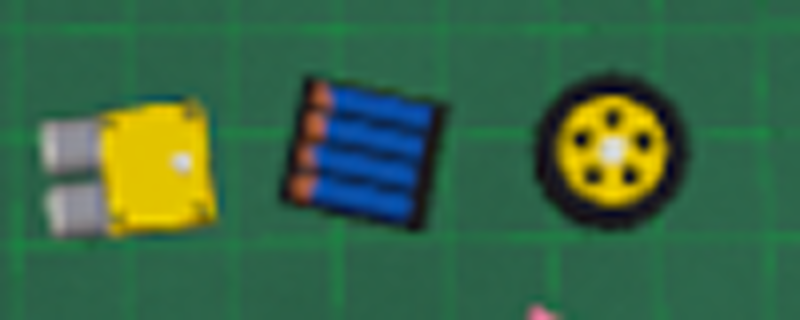

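View pics/s_row.png

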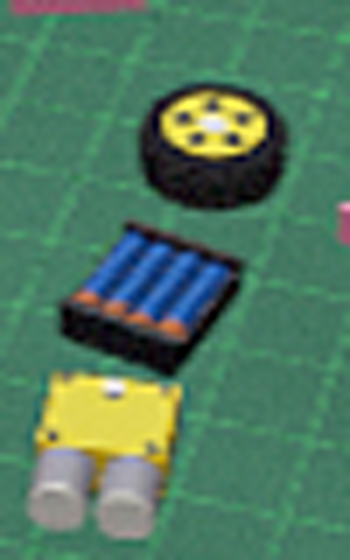

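Crops: the motor is at top px (286,226), yaw about +7°; the battery at (315,223), yaw about -11°; the wheel at (346,223) is the duplicate. Look-alikes for the motor are the pink one at (180,189) and the purple one at (256,255), plus the yellow stock motor at (228,233). Look-alikes for the battery are the pink ones at (381,194) and (343,254), plus the stock one at (230,198). I choose the yellow motor and the blue battery in the row. Next I work out positions.

```bash
python3 - <<'E'
from h import *
def T(x,y,x0=270,y0=205,s=8): return ((x+.5)/s-.5+x0,(y+.5)/s-.5+y0)
S=lambda x,y:T(x,y,320,180,7)
print('bat top',atz('top',T(364,152),.022)); print('bat side',atz('side',S(153,284),.022),tri(S(153,284),T(364,152)))
for p in((305,75),(447,103),(425,230),(280,200)): print(atz('top',T(*p),.022)[:2])
# motor: yellow right edge, caps left edge
print('motor top', atz('top',T(205,160),.026), atz('top',T(45,178),.02),atz('top',T(125,168),.022))
print('stub',atz('top',T(181,162),.028),atz('side',S(114,386),.028),tri(S(114,386),T(181,162)))
C=lambda x,y:T(x,y,270,125,8); D=lambda x,y:T(x,y,225,175,8)
print('wheel in tray',atz('top',C(283,233),.026),atz('side',D(290,283),.026),tri(D(290,283),C(283,233)))
o=np.array([.5975,.0385]);th=np.radians(2.25);R=np.array([[np.cos(th),-np.sin(th)],[np.sin(th),np.cos(th)]])
for t in ((.105,-.055),(.048,.035),(0,0)): print(t,o+R@t)
print('wheel tray', R.T@(tri(D(290,283),C(283,233))[0][:2]-o))
E
```

```text
bat top [0.45222243 0.0387742  0.022     ]
bat side [0.44769153 0.04326361 0.022     ] (array([0.45076702, 0.03855113, 0.01772453]), np.float64(0.00376958747234767))
[0.4884095  0.06604709]
[4.74793596e-01 5.10132994e-05]
[0.4158014  0.01075739]
[0.43019458 0.07782978]
motor top [0.44866759 0.1123802  0.026     ] [0.44140502 0.18712957 0.02      ] [0.44560153 0.14977586 0.022     ]
stub [0.44763159 0.12337026 0.028     ] [0.44484046 0.12141734 0.028     ] (array([0.44598093, 0.12302432, 0.02946394]), np.float64(0.003047681996499913))
wheel in tray [0.71786337 0.07557799 0.026     ] [0.71536274 0.07459713 0.026     ] (array([0.71641698, 0.07522589, 0.02660489]), np.float64(0.0025844755264716884))
(0.105, -0.055) [ 0.70457834 -0.01233532]
(0.048, 0.035) [0.6440889  0.07535749]
(0, 0) [0.5975 0.0385]
wheel tray [0.12026715 0.03202892]
```

```bash
cat >> h.py <<'E'
def st():
    s=r.get_state(); print('t',round(s['time_s'],2),'tcp',np.round(s['tcp_pos'],4),'rot',np.round(s['eef_rot'],2),'F',np.round(s['contact_force'],1),'w',round(s['gripper_width'],4),'q',np.round(s['joints'],0)); return s
def togo(x,y,z,yaw):
    from scipy.spatial.transform import Rotation as Ro
    s=st(); R=Ro.from_euler('xyz',s['eef_rot'],degrees=True)
    d=np.array([x,y,z])-s['tcp_pos']; G=Ro.from_euler('xyz',[180,0,yaw],degrees=True)
    print('shift tool',np.round(R.inv().apply(d),4),'rotvec tool',np.round((R.inv()*G).as_rotvec(),4),'after-turn shift',np.round(G.inv().apply(d),4))
E
python3 -m inch '-.0238 .0294 .004 0 0 0 1;-.0238 .0294 .004 0 0 0 1;-.0238 .0294 .004 0 0 0 1;-.0238 .0294 .004 0 0 0 1;-.0238 .0294 .004 0 0 0 1;-.0238 .0294 .004 0 0 0 1;-.0238 .0294 .004 0 0 0 1;-.0238 .0294 .004 0 0 0 1;-.0238 .0294 .004 0 0 0 1;-.0238 .0294 .004 0 0 0 1;-.0238 .0294 .004 0 0 0 1;-.0238 .0294 .004 0 0 0 1;-.0238 .0294 .004 0 0 0 1;-.0238 .0294 .004 0 0 0 1;-.0238 .0294 .004 0 0 0 1;-.0238 .0294 .004 0 0 0 1;-.0238 .0294 .004 0 0 0 1;-.0238 .0294 .004 0 0 0 1'
python3 -c "
from h import *
togo(.450,.040,.15,-101.5)"
```

```text
time_s: 2.7
tcp_pos: [0.4508, 0.0431, 0.1549]
eef_rot: [180.0, 0.1, -156.0]
contact_force: [0.6, 0.7, 0.4]
gripper_width: 0.0877
t 2.7 tcp [0.4508 0.0431 0.1549] rot [ 1.8000e+02  7.0000e-02 -1.5597e+02] F [0.6 0.7 0.4] w 0.0877 q [ 31.   3. -32.   0. -55. -97.]
shift tool [ 0.002  -0.0025  0.0049] rotvec tool [-6.000e-04  1.200e-03 -9.507e-01] after-turn shift [0.0032 0.0002 0.0049]
```

```bash
python3 -m inch '.0032 0 0.01 0 0 -.119 1;0 0 .01 0 0 -.119 1;0 0 .01 0 0 -.119 1;0 0 .01 0 0 -.119 1;0 0 .01 0 0 -.119 1;0 0 .01 0 0 -.119 1;0 0 0.01 0 0 -.119 1;0 0 0.01 0 0 -.119 1'
python3 - <<'E'
from h import *
a=r.capture('top');b=r.capture('side'); np.save('pics/top1.npy',a);np.save('pics/side1.npy',b)
crop('side',b,280,160,110,100,6,'s1.png'); crop('top',a,265,180,110,80,7,'t1.png')
togo(.450,.040,.006,-101.5)
E
```

```text
time_s: 3.37
tcp_pos: [0.4479, 0.0398, 0.0743]
eef_rot: [-180.0, 0.0, -101.1]
contact_force: [-1.6, 0.3, 0.9]
gripper_width: 0.0878
t 3.47 tcp [0.4469 0.0394 0.0735] rot [ 1.7990e+02 -7.0000e-02 -1.0135e+02] F [-0.2 -0.4  0.2] w 0.088 q [ 30.   9. -39.  -0. -43. -42.]
shift tool [-0.0013 -0.003   0.0675] rotvec tool [ 0.0018 -0.0013  0.0027] after-turn shift [-0.0012 -0.0029  0.0675]
```

View pics/s1.png

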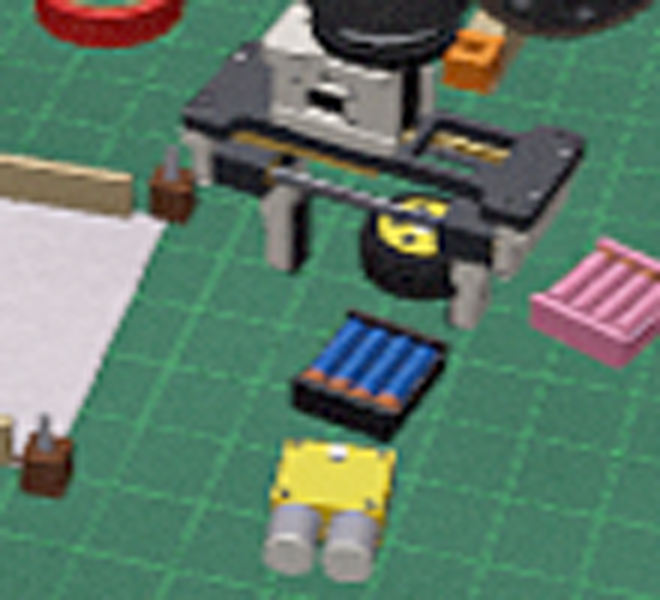

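View pics/t1.png

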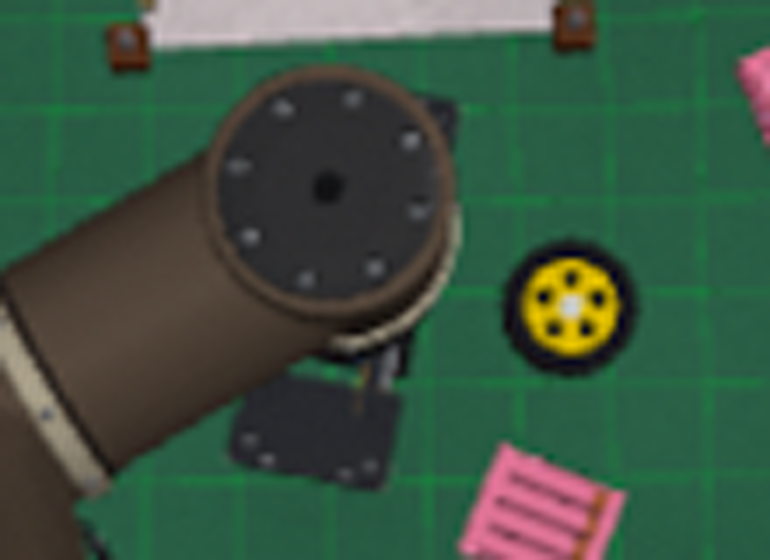

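The side crop shows the fingers straddling the battery fore and aft, tips at crop (288,268) and (467,325). I check the TCP projection against them before descending.

```bash
python3 - <<'E'
from h import *
s=r.get_state(); p=s['tcp_pos']; ps=np.radians(s['eef_rot'][2])
ty=np.array([np.sin(ps),-np.cos(ps),0]);tx=np.array([np.cos(ps),np.sin(ps),0])
for k in(-1,1):
  for e in (-.0095,.0095):
    q=proj('side',p+ty*k*.044+tx*e); print(k,e,np.round((q-[280,160]+.5)*6-.5,0))
E
```

```text
-1 -0.0095 [295. 271.]
-1 0.0095 [311. 251.]
1 -0.0095 [445. 321.]
1 0.0095 [460. 300.]
```

```bash
python3 -m inch '-.001 -.003 .013 0 0 .003 1;0 0 .0135 0 0 0 1;0 0 .0135 0 0 0 1;0 0 .0135 0 0 0 1;0 0 .0135 0 0 0 1;0 0 0 0 0 0 1;0 0 0 0 0 0 .5;0 0 0 0 0 0 .5;0 0 0 0 0 0 .5;0 0 0 0 0 0 .5;0 0 0 0 0 0 .5' 8
python3 - <<'E'
from h import *
togo(.5,-.015,.006,-88)
b=r.capture('side');crop('side',b,280,160,110,100,6,'s2.png')
E
```

```text
time_s: 4.38
tcp_pos: [0.4512, 0.0403, 0.0082]
eef_rot: [-179.9, 0.0, -101.7]
contact_force: [-2.5, 0.2, 3.5]
gripper_width: 0.0601
t 4.38 tcp [0.4512 0.0403 0.0082] rot [-1.7994e+02  5.0000e-02 -1.0165e+02] F [-2.5  0.2  3.5] w 0.0601 q [ 30.  16. -42.   0. -32. -42.]
shift tool [ 0.0444 -0.0589  0.0023] rotvec tool [-0.0011  0.0007 -0.2383] after-turn shift [ 0.057  -0.0468  0.0022]
```

View pics/s2.png

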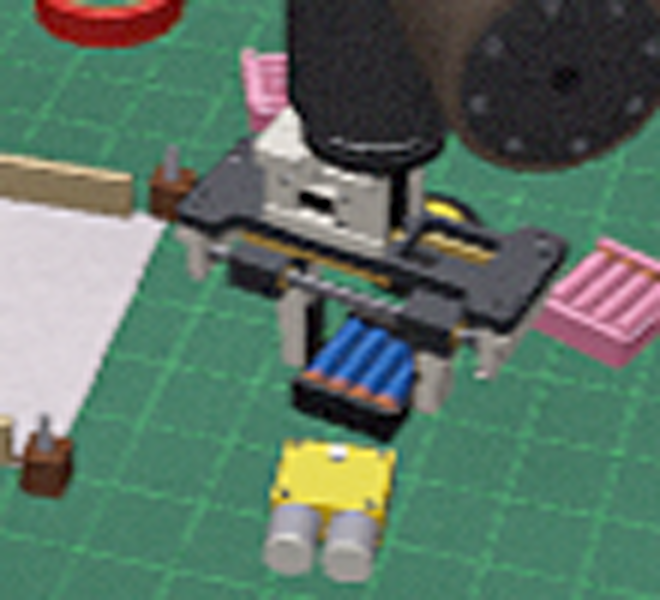

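Battery gripped (60 mm wide, as described). Now I slide it in.

```bash
python3 -m inch '0 0 0 0 0 -.06 .5;0 0 0 0 0 -.06 .5;0 0 0 0 0 -.06 .5;0 0 0 0 0 -.058 .5;.003 -.0148 0 0 0 0 .5;.003 -.0148 0 0 0 0 .5;.003 -.0148 0 0 0 0 .5;.003 -.0148 0 0 0 0 .5;.003 -.0148 0 0 0 0 .5;.003 -.0148 0 0 0 0 .5;.003 -.0148 0 0 0 0 .5;.003 -.0148 0 0 0 0 .5'
python3 - <<'E'
from h import *
togo(.7046,-.0123,.008,-88)
b=r.capture('side');crop('side',b,230,150,110,100,6,'s3.png')
E
```

```text
time_s: 5.43
tcp_pos: [0.5694, 0.0198, 0.008]
eef_rot: [179.9, -0.0, -88.0]
contact_force: [-5.1, 2.4, 8.3]
gripper_width: 0.06
t 5.43 tcp [0.5694 0.0198 0.008 ] rot [ 1.7988e+02 -2.0000e-02 -8.8020e+01] F [-5.1  2.4  8.3] w 0.06 q [ 22.  24. -27.  -0. -39. -20.]
shift tool [ 0.0368 -0.134  -0.0003] rotvec tool [ 0.0021 -0.0004 -0.0004] after-turn shift [ 0.0368 -0.134  -0.    ]
```

View pics/s3.png

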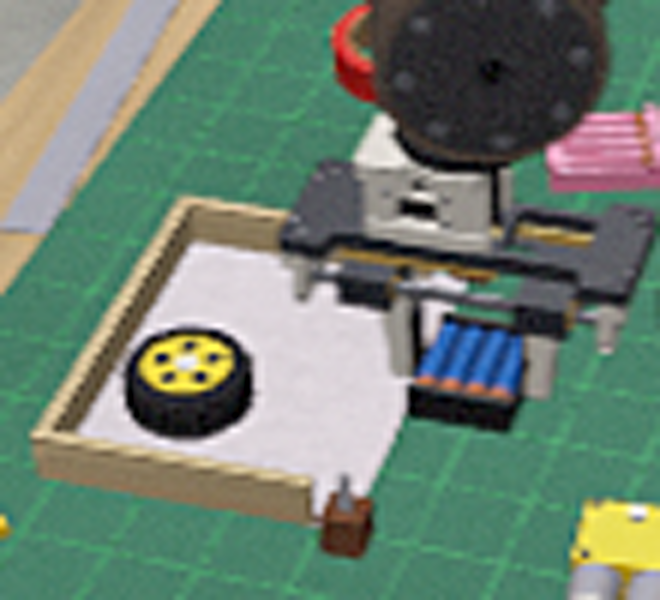

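The battery is flat between the fingers at the mouth, clear of the posts. I continue the slide.

```bash
python3 -m inch '.0033 -.0122 0 0 0 0 .5;.0033 -.0122 0 0 0 0 .5;.0033 -.0122 0 0 0 0 .5;.0033 -.0122 0 0 0 0 .5;.0033 -.0122 0 0 0 0 .5;.0033 -.0122 0 0 0 0 .5;.0033 -.0122 0 0 0 0 .5;.0033 -.0122 0 0 0 0 .5;.0033 -.0122 0 0 0 0 .5;.0033 -.0122 0 0 0 0 .5;.0033 -.0112 0 0 0 0 .5;0 0 0 0 0 0 .5'
python3 - <<'E'
from h import *
togo(.7046,-.0123,.008,-88)
b=r.capture('side');crop('side',b,230,150,110,100,6,'s4.png')
E
```

```text
time_s: 6.48
tcp_pos: [0.706, -0.0118, 0.0078]
eef_rot: [-179.9, -0.0, -88.0]
contact_force: [2.3, -1.4, 2.4]
gripper_width: 0.0599
t 6.48 tcp [ 0.706  -0.0118  0.0078] rot [-1.7993e+02 -2.0000e-02 -8.8010e+01] F [ 2.3 -1.4  2.4] w 0.0599 q [ 15.  34.  -8.   0. -48. -13.]
shift tool [ 0.0004  0.0014 -0.0002] rotvec tool [-0.0012 -0.0003 -0.0002] after-turn shift [ 0.0004  0.0014 -0.0002]
```

View pics/s4.png

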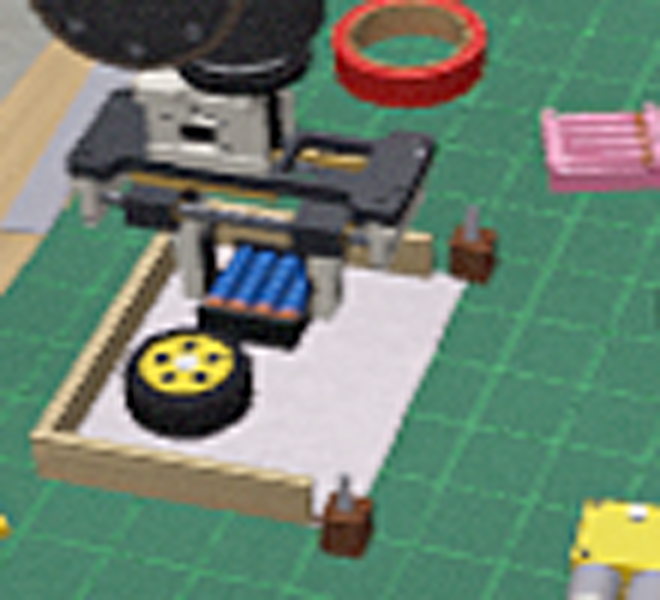

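The battery is in and flat. I release it, lift, and go to the motor.

```bash
python3 -m inch '0 0 0 0 0 0 .8;0 0 0 0 0 0 .8;0 0 0 0 0 0 .8;0 0 -.02 0 0 0 .8;0 0 -.035 0 0 0 .8;0 0 -.035 0 0 0 1;-.019 .0284 -.01 0 0 0 1;-.019 .0284 -.01 0 0 0 1;-.019 .0284 -.01 0 0 0 1;-.019 .0284 0 0 0 0 1;-.019 .0284 0 0 0 0 1;-.019 .0284 0 0 0 0 1;-.019 .0284 0 0 0 0 1;-.019 .0284 0 0 0 0 1;-.019 .0284 0 0 0 0 1'
python3 -m inch '0 0 0 0 0 .116 1;0 0 0 0 0 .116 1;0 0 0 0 0 .116 1;0 0 0 0 0 .116 1;0 0 0 0 0 .116 1;0 0 0 0 0 .116 1;0 0 0 0 0 .116 1;0 0 0 0 0 .116 1;0 0 0 0 0 .116 1;0 0 0 0 0 .116 1;0 0 0 0 0 .116 1;0 0 0 0 0 .116 1;0 0 0 0 0 .116 1;0 0 0 0 0 0 1'
python3 - <<'E'
from h import *
togo(.4445,.150,.075,-174.4)
b=r.capture('side');crop('side',b,220,150,160,120,5,'s5.png');np.save('pics/side5.npy',b)
E
```

```text
time_s: 7.78
tcp_pos: [0.441, 0.1509, 0.1275]
eef_rot: [-180.0, 0.0, -88.0]
contact_force: [-0.2, 1.5, 0.3]
gripper_width: 0.0875
time_s: 8.95
tcp_pos: [0.4424, 0.1504, 0.1275]
eef_rot: [180.0, -0.0, -174.7]
contact_force: [-0.7, 0.4, -0.5]
gripper_width: 0.0873
t 8.95 tcp [0.4424 0.1504 0.1275] rot [ 1.7999e+02 -1.0000e-02 -1.7470e+02] F [-0.7  0.4 -0.5] w 0.0873 q [  43.    6.  -33.   -0.  -51. -128.]
shift tool [-0.0021 -0.0006  0.0525] rotvec tool [ 0.0002 -0.0001 -0.0052] after-turn shift [-0.002  -0.0006  0.0525]
```

View pics/s5.png

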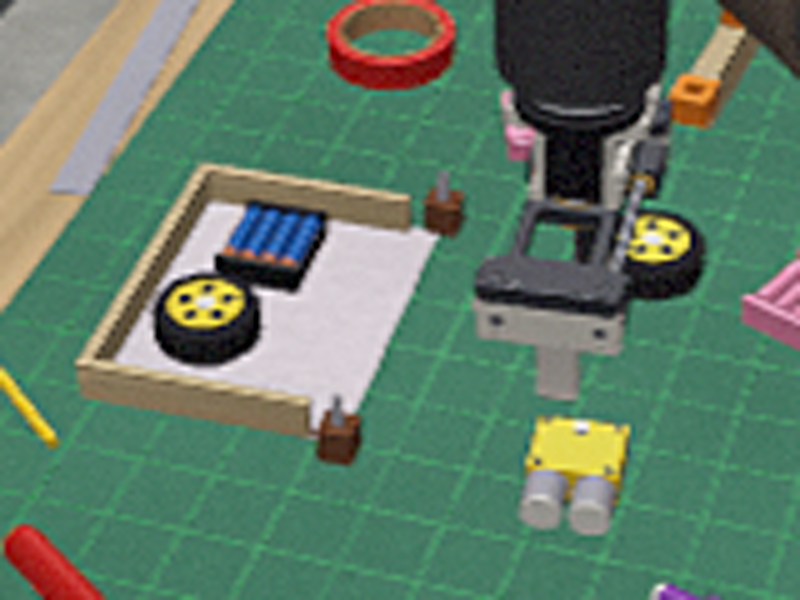

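```bash
python3 - <<'E'
from h import *
T=lambda x,y:((x+.5)/5-.5+220,(y+.5)/5-.5+150)
print('caps',atz('side',T(543,514),.013),atz('side',T(591,519),.013))
print('cap bottoms',atz('side',T(543,529),.0),atz('side',T(590,534),.0))
print('back edge yellow top',atz('side',T(538,417),.024),atz('side',T(629,425),.024))
E
python3 -m inch '-.002 -.0006 .0175 0 0 -.005 1;0 0 .0175 0 0 0 1;0 0 .0175 0 0 0 1;0 0 .016 0 0 0 1;0 0 .01 0 0 0 1;0 0 .01 0 0 0 1;0 0 0 0 0 0 1'
python3 - <<'E'
from h import *
togo(.4445,.150,.008,-174.4)
b=r.capture('side');crop('side',b,300,180,80,80,7,'s6.png')
E
```

```text
caps [0.45013894 0.18771228 0.013     ] [0.42134656 0.18347917 0.013     ]
cap bottoms [0.45013024 0.18744911 0.        ] [0.4217528  0.18333453 0.        ]
back edge yellow top [0.47391644 0.11741645 0.024     ] [0.41765278 0.10819896 0.024     ]
time_s: 9.58
tcp_pos: [0.4438, 0.1493, 0.0374]
eef_rot: [-179.9, -0.2, -173.9]
contact_force: [-0.0, 0.1, 0.7]
gripper_width: 0.0877
t 9.58 tcp [0.4438 0.1493 0.0374] rot [-1.7990e+02 -1.6000e-01 -1.7389e+02] F [-0.   0.1  0.7] w 0.0877 q [  43.   14.  -38.   -0.  -38. -127.]
shift tool [-0.0009  0.0007  0.0294] rotvec tool [-0.0017 -0.0028  0.0089] after-turn shift [-0.0008  0.0006  0.0294]
```

View pics/s6.png

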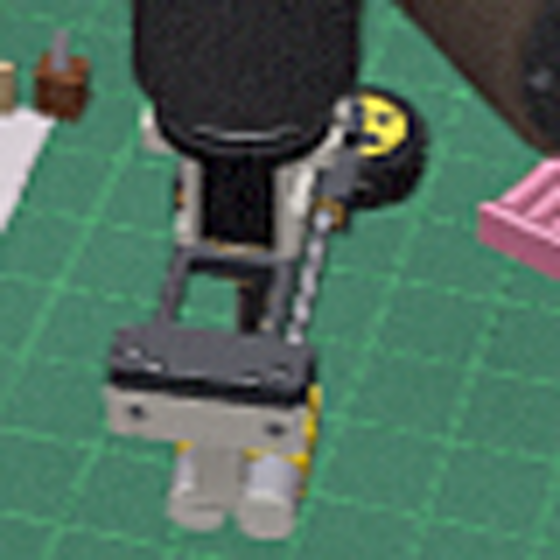

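```bash
python3 -m inch '0 .0002 .008 0 0 -.005 1;0 0 .008 0 0 -.005 1;0 0 .007 0 0 0 1;0 0 .006 0 0 0 1;0 0 0 0 0 0 1;0 0 0 0 0 0 .7;0 0 0 0 0 0 .7;0 0 0 0 0 0 .7;0 0 0 0 0 0 .7;0 0 0 0 0 0 .7'
python3 - <<'E'
from h import *
togo(.56,.075,.008,-177.75)
togo(.643,.075,.008,-177.75)
b=r.capture('side');crop('side',b,300,180,80,80,7,'s7.png')
E
```

```text
time_s: 10.47
tcp_pos: [0.4451, 0.1505, 0.0103]
eef_rot: [180.0, 0.0, -173.5]
contact_force: [0.2, 0.4, 0.2]
gripper_width: 0.0736
t 10.47 tcp [0.4451 0.1505 0.0103] rot [ 1.7998e+02  2.0000e-02 -1.7354e+02] F [0.2 0.4 0.2] w 0.0736 q [  43.   17.  -40.   -0.  -33. -126.]
shift tool [-0.1057 -0.0879  0.0023] rotvec tool [0.0003 0.0004 0.0735] after-turn shift [-0.1118 -0.0799  0.0023]
t 10.47 tcp [0.4451 0.1505 0.0103] rot [ 1.7998e+02  2.0000e-02 -1.7354e+02] F [0.2 0.4 0.2] w 0.0736 q [  43.   17.  -40.   -0.  -33. -126.]
shift tool [-0.1881 -0.0973  0.0023] rotvec tool [0.0003 0.0004 0.0735] after-turn shift [-0.1948 -0.0832  0.0023]
```

View pics/s7.png

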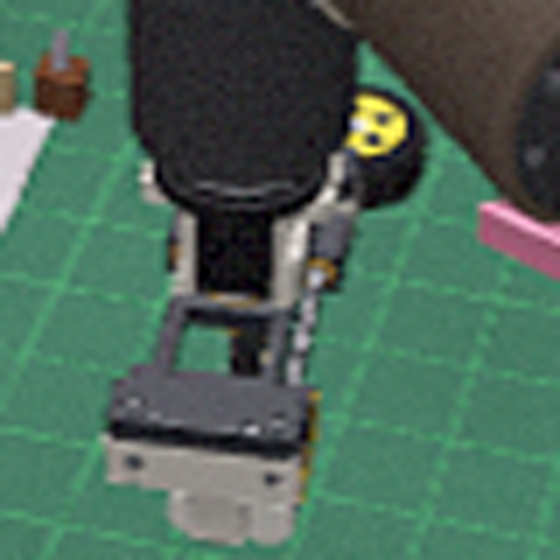

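Motor gripped at 73.6 mm, as expected. I slide it to the mouth, then in.

```bash
python3 -m inch '0 0 0 0 0 .037 .7;0 0 0 0 0 .0365 .7;-.0112 -.0082 0 0 0 0 .7;-.0112 -.0082 0 0 0 0 .7;-.0112 -.0082 0 0 0 0 .7;-.0112 -.0082 0 0 0 0 .7;-.0112 -.0082 0 0 0 0 .7;-.0112 -.0082 0 0 0 0 .7;-.0112 -.0082 0 0 0 0 .7;-.0112 -.0082 0 0 0 0 .7;-.0112 -.0082 0 0 0 0 .7;-.0112 -.0082 0 0 0 0 .7;0 0 0 0 0 0 .7' 12
python3 - <<'E'
from h import *
togo(.645,.072,.010,-177.75)
b=r.capture('side');crop('side',b,230,150,110,100,6,'s8.png')
E
```

```text
time_s: 11.6
tcp_pos: [0.5627, 0.0719, 0.0103]
eef_rot: [180.0, 0.1, -177.8]
contact_force: [2.3, -1.1, 3.9]
gripper_width: 0.0743
t 11.6 tcp [0.5627 0.0719 0.0103] rot [ 1.8000e+02  9.0000e-02 -1.7778e+02] F [ 2.3 -1.1  3.9] w 0.0743 q [  27.   24.  -27.    0.  -39. -115.]
shift tool [-0.0822 -0.003   0.0004] rotvec tool [ 0.      0.0016 -0.0006] after-turn shift [-0.0822 -0.0031  0.0003]
```

View pics/s8.png

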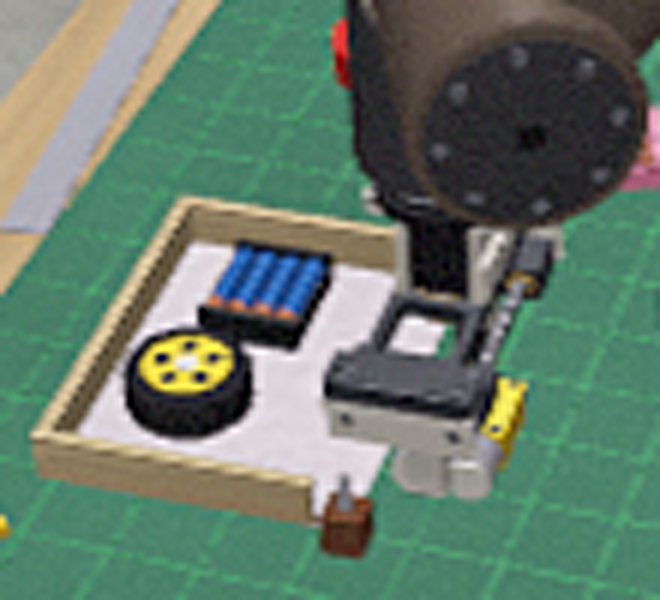

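The motor lags a few millimetres in the pads: yellow now shows behind the fingers. I raise the grip and go slower.

```bash
python3 -m inch '0 0 0 0 0 0 .6;0 0 0 0 0 0 .6;-.007 -.0003 0 0 0 0 .6;-.007 -.0003 0 0 0 0 .6;-.007 -.0003 0 0 0 0 .6;-.007 -.0003 0 0 0 0 .6;-.007 -.0003 0 0 0 0 .6;-.007 -.0003 0 0 0 0 .6;-.007 -.0003 0 0 0 0 .6;-.007 -.0003 0 0 0 0 .6;-.007 -.0003 0 0 0 0 .6;-.007 -.0003 0 0 0 0 .6;-.007 0 0 0 0 0 .6;-.005 0 0 0 0 0 .6;0 0 0 0 0 0 .6' 28
python3 - <<'E'
from h import *
togo(.645,.072,.010,-177.75)
b=r.capture('side');crop('side',b,230,150,110,100,6,'s9.png')
E
```

```text
time_s: 12.9
tcp_pos: [0.6415, 0.0732, 0.0103]
eef_rot: [-180.0, -0.1, -177.7]
contact_force: [-1.7, -1.9, 7.4]
gripper_width: 0.074
t 12.9 tcp [0.6415 0.0732 0.0103] rot [-1.7997e+02 -1.0000e-01 -1.7771e+02] F [-1.7 -1.9  7.4] w 0.074 q [  24.   29.  -17.   -0.  -44. -111.]
shift tool [-0.0034 -0.0014  0.0003] rotvec tool [-0.0006 -0.0017  0.0007] after-turn shift [-0.0034 -0.0014  0.0003]
```

View pics/s9.png

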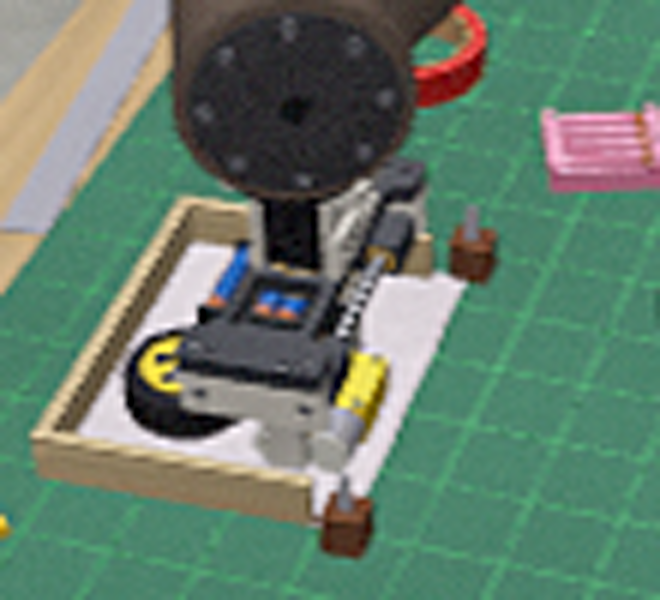

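It still lags. I release, lift, and look, then finish by pushing from behind.

```bash
python3 -m inch '0 0 0 0 0 0 .95;0 0 0 0 0 0 .95;0 0 0 0 0 0 .95;0 0 -.015 0 0 0 .95;0 0 -.03 0 0 0 .95;0 0 -.03 0 0 0 .95;.038 0 0 0 0 0 .6;.038 0 0 0 0 0 .3;.038 0 0 0 0 0 0;.038 0 0 0 0 0 0;0 0 0 0 0 0 0' 10
python3 - <<'E'
from h import *
st()
b=r.capture('side');a=r.capture('top');crop('side',b,230,150,110,100,6,'s10.png');crop('top',a,270,125,100,75,8,'t10.png')
E
```

```text
time_s: 13.87
tcp_pos: [0.4825, 0.0651, 0.0842]
eef_rot: [-180.0, -0.3, -177.8]
contact_force: [-1.0, -0.3, -0.5]
gripper_width: 0.0554
t 13.87 tcp [0.4825 0.0651 0.0842] rot [-179.97   -0.29 -177.8 ] F [-1.  -0.3 -0.5] w 0.0554 q [  31.   12.  -33.   -0.  -46. -118.]
```

View pics/s10.png

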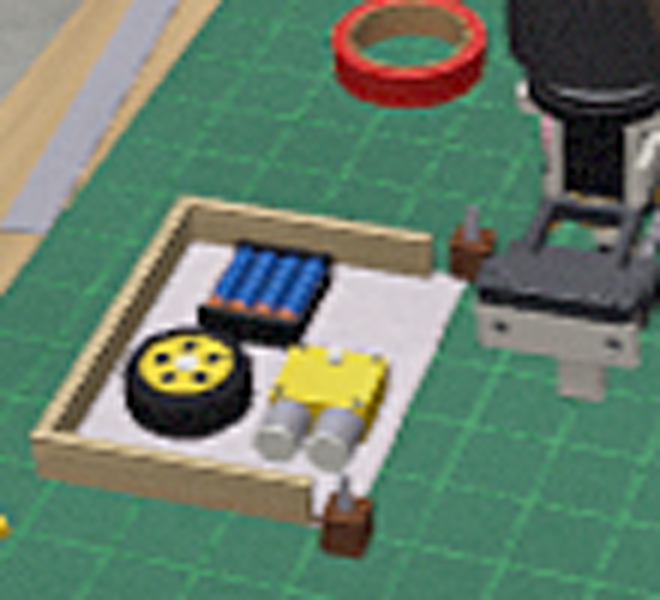

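View pics/t10.png

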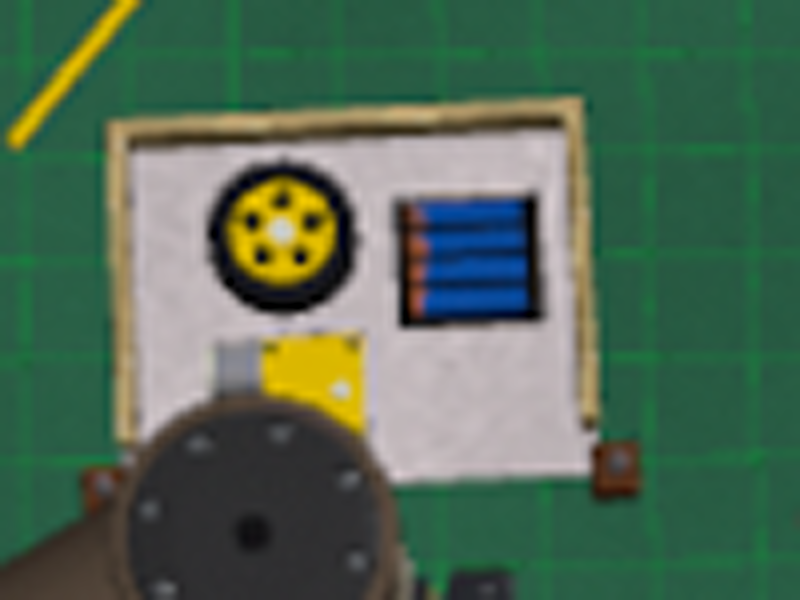

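All three parts lie flat in the tray. I measure the motor's rear edge against the gate's zone (tray x < 10 mm) and confirm that the origin of the pins is right.

```bash
python3 - <<'E'
from h import *
o=np.array([.5975,.0385]);th=np.radians(2.25);R=np.array([[np.cos(th),-np.sin(th)],[np.sin(th),np.cos(th)]])
T=lambda x,y,x0=270,y0=125,s=8:((x+.5)/s-.5+x0,(y+.5)/s-.5+y0)
S=lambda x,y:T(x,y,230,150,6)
tr=lambda P:np.round(1000*(R.T@(P[:2]-o)),0)
for n,p,z in(('front yellow L',(262,343),.024),('front yellow R',(362,333),.024),('bat rearR',(540,318),.02),('bat rearL',(403,325),.02)): print(n,tr(atz('top',T(*p),z)))
for n,p,z in(('rear top yellow corner',(388,362),.024),('front top R',(290,345),.024),('rear cap face',(331,452),.013),('front cap face',(278,440),.013),('rear bottom',(378,428),.002),('mat mouth edge',(462,287),.001),('mat mouth edge',(385,455),.001)): print(n,tr(atz('side',S(*p),z)))
E
```

```text
front yellow L [69. 45.]
front yellow R [72. -3.]
bat rearR [ 76. -87.]
bat rearL [ 76. -22.]
rear top yellow corner [13.  1.]
front top R [70.  1.]
rear cap face [24. 69.]
front cap face [55. 67.]
rear bottom [10. 32.]
mat mouth edge [   0. -101.]
mat mouth edge [ 0. 51.]
```

The motor's rear is at tray x ≈ 13 mm, too near the gate's zone. I nudge it in by about 7 mm with the closed fingers.

```bash
python3 -m inch '-.02 -.007 .015 0 0 0 0;-.015 0 .015 0 0 0 0;-.015 0 .015 0 0 0 0;-.015 0 .015 0 0 0 0;0 0 .013 0 0 0 0;0 0 0 0 0 0 0;0 0 0 0 0 0 0'
python3 - <<'E'
from h import *
togo(.6067,.071,.010,-177.75)
b=r.capture('side');crop('side',b,260,160,90,90,7,'s11.png')
E
```

```text
time_s: 14.55
tcp_pos: [0.5553, 0.0623, 0.011]
eef_rot: [-179.9, -0.1, -177.8]
contact_force: [-0.8, -0.3, 0.5]
gripper_width: 0.0023
t 14.55 tcp [0.5553 0.0623 0.011 ] rot [-1.7994e+02 -1.3000e-01 -1.7777e+02] F [-0.8 -0.3  0.5] w 0.0023 q [  26.   23.  -28.   -0.  -39. -114.]
shift tool [-0.0517  0.0067  0.0009] rotvec tool [-0.001  -0.0023 -0.0004] after-turn shift [-0.0517  0.0067  0.001 ]
```

View pics/s11.png

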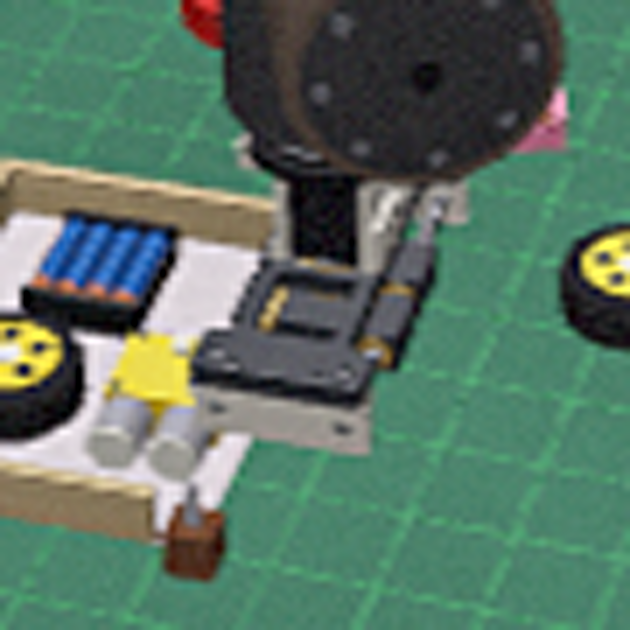

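```bash
python3 -m inch '-.009 .0035 0 0 0 0 0;-.009 .0035 0 0 0 0 0;-.009 0 0 0 0 0 0;-.006 0 0 0 0 0 0;-.004 0 0 0 0 0 0;-.004 0 0 0 0 0 0;-.004 0 0 0 0 0 0;-.004 0 0 0 0 0 0;-.003 0 0 0 0 0 0;0 0 0 0 0 0 0'
python3 -c "
from h import *
togo(.6067,.071,.010,-177.75)"
python3 -m inch '.015 0 0 0 0 0 0;.03 0 0 0 0 0 0;.035 0 -.01 0 0 0 0;.035 0 -.02 0 0 0 0;.035 0 -.03 0 0 0 0;.015 0 -.03 0 0 0 0;0 -.03 -.03 0 0 0 0'
python3 - <<'E'
from h import *
o=np.array([.5975,.0385]);th=np.radians(2.25);R=np.array([[np.cos(th),-np.sin(th)],[np.sin(th),np.cos(th)]])
st()
b=r.capture('side');crop('side',b,230,150,110,100,6,'s12.png')
E
```

```text
time_s: 15.43
tcp_pos: [0.6078, 0.0717, 0.012]
eef_rot: [-180.0, 0.0, -177.8]
contact_force: [-0.5, -0.1, 0.2]
gripper_width: 0.0004
t 15.43 tcp [0.6078 0.0717 0.012 ] rot [-1.8000e+02  1.0000e-02 -1.7775e+02] F [-0.5 -0.1  0.2] w 0.0004 q [  25.   27.  -21.    0.  -42. -113.]
shift tool [ 0.0011 -0.0006  0.002 ] rotvec tool [-0.      0.0002 -0.0001] after-turn shift [ 0.0011 -0.0006  0.002 ]
time_s: 16.02
tcp_pos: [0.444, 0.0377, 0.13]
eef_rot: [180.0, -0.0, -177.5]
contact_force: [1.8, 0.9, 0.2]
gripper_width: 0.0006
t 16.02 tcp [0.444  0.0377 0.13  ] rot [ 179.97   -0.   -177.5 ] F [1.8 0.9 0.2] w 0.0006 q [  30.    4.  -35.   -0.  -51. -118.]
```

View pics/s12.png

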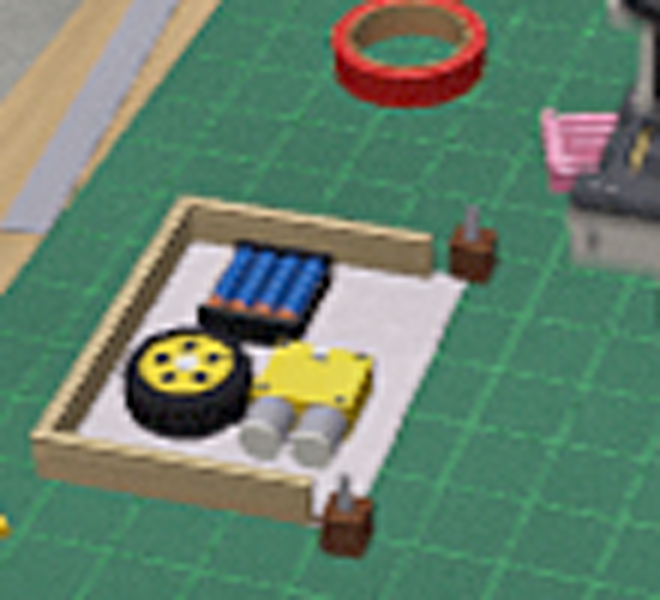

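The motor is now pushed in, its rear at about tray x 19 mm. Now the gate.

```bash
python3 -m inch '.001 -.0356 0 0 0 0 .8;.001 -.0356 0 0 0 0 .8;.001 -.0356 0 0 0 0 .8;.001 -.0356 0 0 0 0 .8;.001 -.0356 0 0 0 0 .8;.001 -.0356 0 0 0 0 .8;.001 -.0356 0 0 0 0 .8;.001 -.0356 0 0 0 0 .8;.001 -.0356 0 0 0 0 .8;.001 -.0356 0 0 0 0 .8;.001 -.0356 0 0 0 0 .8' 10
python3 -m inch '0 0 0 0 0 -.12 .8;0 0 0 0 0 -.12 .8;0 0 0 0 0 -.12 .8;0 0 0 0 0 -.12 .8;0 0 0 0 0 -.12 .8;0 0 0 0 0 -.12 .8;0 0 0 0 0 -.12 .8;0 0 0 0 0 -.12 .8;0 0 0 0 0 -.12 .8;0 0 0 0 0 -.12 .8;0 0 0 0 0 -.12 .8;0 0 0 0 0 -.118 .8;0 0 0 0 0 0 .8'
python3 - <<'E'
from h import *
togo(.4493,-.3545,.047,-95.1)
b=r.capture('side');crop('side',b,320,90,100,90,7,'s13.png')
a=r.capture('top');crop('top',a,370,170,110,80,7,'t13.png')
E
```

```text
time_s: 16.98
tcp_pos: [0.4509, -0.3578, 0.1287]
eef_rot: [-180.0, 0.0, -177.8]
contact_force: [0.7, 0.6, 0.2]
gripper_width: 0.0672
time_s: 18.07
tcp_pos: [0.4512, -0.3559, 0.1286]
eef_rot: [-180.0, -0.0, -95.1]
contact_force: [0.4, 1.0, -0.2]
gripper_width: 0.0702
t 18.07 tcp [ 0.4512 -0.3559  0.1286] rot [-179.99   -0.    -95.05] F [ 0.4  1.  -0.2] w 0.0702 q [-19.  16. -20.  -0. -54.  14.]
shift tool [-0.0012  0.0021  0.0816] rotvec tool [-0.0003 -0.      0.0009] after-turn shift [-0.0012  0.0021  0.0816]
```

View pics/s13.png

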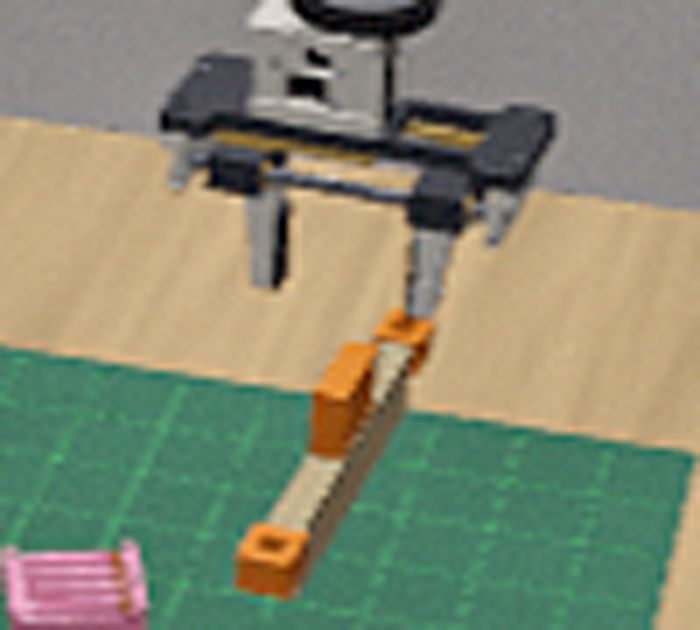

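View pics/t13.png

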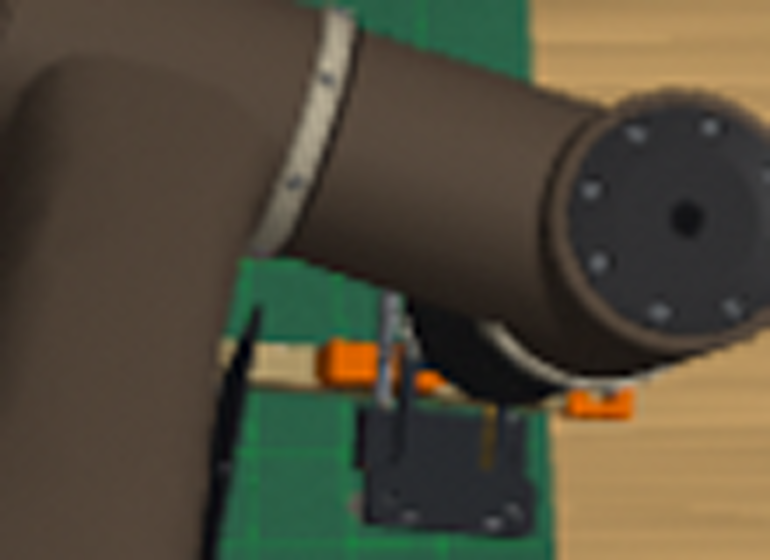

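The open fingers sit fore and aft of the tab, about 80 mm up. I descend and grip.

```bash
python3 -m inch '-.0012 .0021 .014 0 0 0 .8;0 0 .0135 0 0 0 .8;0 0 .0135 0 0 0 .8;0 0 .0135 0 0 0 .8;0 0 .0135 0 0 0 .8;0 0 .0135 0 0 0 .8;0 0 0 0 0 0 .8'
python3 - <<'E'
from h import *
st()
b=r.capture('side');crop('side',b,320,90,100,90,7,'s14.png')
E
```

```text
time_s: 18.75
tcp_pos: [0.4476, -0.3537, 0.0446]
eef_rot: [179.8, 0.1, -95.6]
contact_force: [-1.9, -0.1, 0.7]
gripper_width: 0.07
t 18.75 tcp [ 0.4476 -0.3537  0.0446] rot [ 1.7978e+02  8.0000e-02 -9.5600e+01] F [-1.9 -0.1  0.7] w 0.07 q [-19.  21. -25.  -0. -44.  13.]
```

View pics/s14.png

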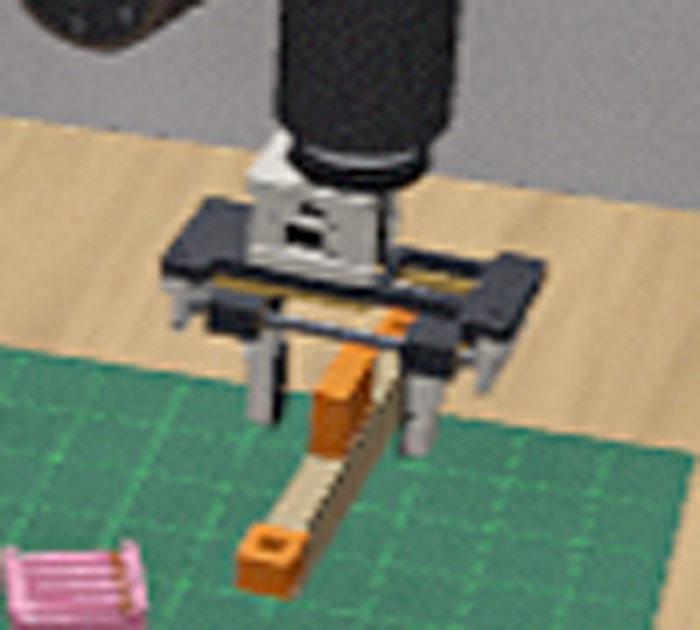

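```bash
python3 -m inch '0 0 0 0 0 0 .1;0 0 0 0 0 0 .1;0 0 0 0 0 0 .1;0 0 0 0 0 0 .1;0 0 0 0 0 0 .1;0 0 0 0 0 0 .1;0 0 0 0 0 0 .1;0 0 0 0 0 0 .1' 35
python3 -c "
from h import *
st()"
python3 -m inch '0 0 -.01 0 0 0 .1;0 0 -.02 0 0 0 .1;0 0 -.025 0 0 0 .1;0 0 -.025 0 0 0 .1;0 0 -.02 0 0 0 .1;0 0 0 0 0 0 .1'
python3 - <<'E'
from h import *
togo(.5975,.0385,.15,-87.75)
b=r.capture('side');crop('side',b,320,90,100,90,7,'s15.png')
E
```

```text
time_s: 19.47
tcp_pos: [0.4493, -0.3544, 0.0472]
eef_rot: [-180.0, -0.0, -95.4]
contact_force: [-0.1, 0.4, -0.2]
gripper_width: 0.0225
t 19.47 tcp [ 0.4493 -0.3544  0.0472] rot [-179.99   -0.    -95.36] F [-0.1  0.4 -0.2] w 0.0225 q [-19.  21. -25.  -0. -44.  13.]
time_s: 19.97
tcp_pos: [0.4515, -0.3557, 0.1524]
eef_rot: [-179.6, -0.2, -95.3]
contact_force: [0.9, 0.4, -1.6]
gripper_width: 0.0198
t 19.97 tcp [ 0.4515 -0.3557  0.1524] rot [-1.7961e+02 -1.7000e-01 -9.5310e+01] F [ 0.9  0.4 -1.6] w 0.0198 q [-19.  14. -18.   0. -57.  13.]
shift tool [-0.406  -0.1089  0.002 ] rotvec tool [-0.0065 -0.0034 -0.132 ] after-turn shift [-0.3881 -0.1614  0.0024]
```

View pics/s15.png

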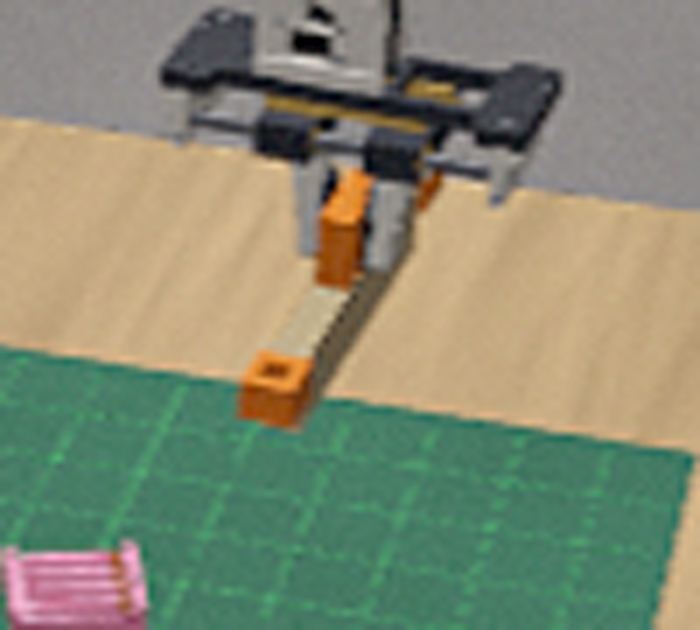

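Gate held. I carry it over the mouth.

```bash
python3 -m inch '-.015 -.004 0 0 0 0 .1;-.028 -.0075 0 0 0 0 .1;-.028 -.0075 0 0 0 0 .1;-.028 -.0075 0 0 0 0 .1;-.028 -.0075 0 0 0 0 .1;-.028 -.0075 0 0 0 0 .1;-.028 -.0075 0 0 0 0 .1;-.028 -.0075 0 0 0 0 .1;-.028 -.0075 0 0 0 0 .1;-.028 -.0075 0 0 0 0 .1;-.028 -.0075 0 0 0 0 .1;-.028 -.0075 0 0 0 0 .1;-.028 -.0075 0 0 0 0 .1;-.028 -.0075 0 0 0 0 .1;-.02 -.0055 0 0 0 0 .1;-.0075 -.002 0 0 0 -.044 .1;0 0 0 0 0 -.044 .1;0 0 0 0 0 -.044 .1;0 0 0 0 0 0 .1;0 0 0 0 0 0 .1'
python3 - <<'E'
from h import *
togo(.5975,.0385,.11,-87.75)
b=r.capture('side');crop('side',b,220,120,110,110,6,'s16.png');np.save('pics/side16.npy',b)
a=r.capture('top');crop('top',a,265,130,110,75,7,'t16.png');np.save('pics/top16.npy',a)
E
```

```text
time_s: 21.68
tcp_pos: [0.5952, 0.0401, 0.1464]
eef_rot: [179.9, -0.0, -87.9]
contact_force: [0.0, 0.1, -2.6]
gripper_width: 0.0201
t 21.68 tcp [0.5952 0.0401 0.1464] rot [ 1.7991e+02 -2.0000e-02 -8.7870e+01] F [ 0.   0.1 -2.6] w 0.0201 q [ 23.  17. -16.  -0. -57. -20.]
shift tool [ 0.0016 -0.0023  0.0364] rotvec tool [ 0.0015 -0.0003 -0.0021] after-turn shift [ 0.0016 -0.0023  0.0364]
```

View pics/s16.png

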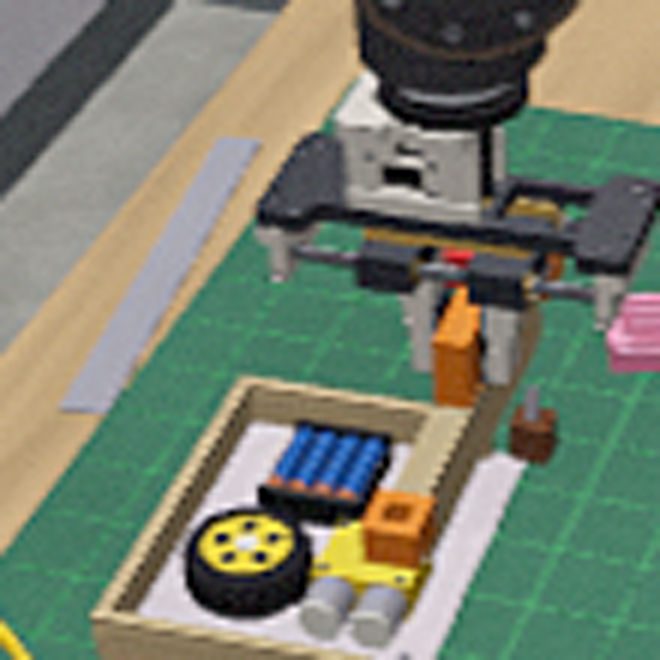

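View pics/t16.png

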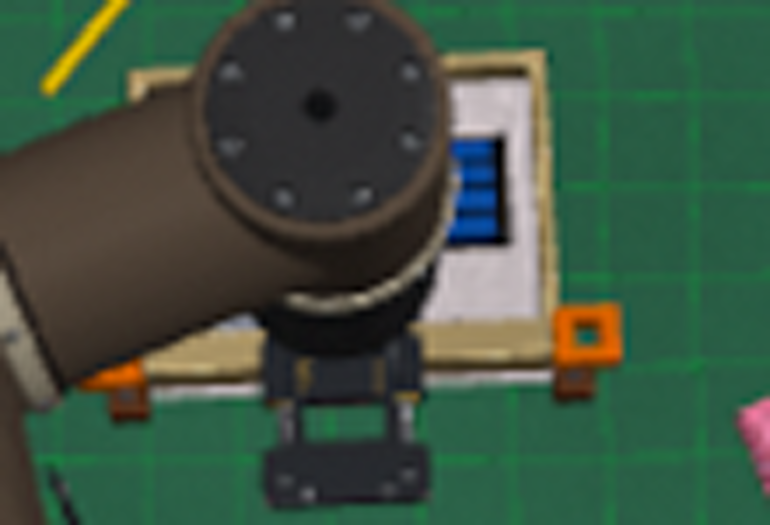

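Both pins and knuckles are partly visible. I compare holes with pins within each view.

```bash
python3 - <<'E'
from h import *
T=lambda x,y,x0,y0,s:((x+.5)/s-.5+x0,(y+.5)/s-.5+y0)
s=r.get_state();p=s['tcp_pos'];zt=p[2]-.001
ps=np.radians(s['eef_rot'][2]+90.26); yv=np.array([-np.sin(ps),np.cos(ps)])
print('pred L',p[:2]+.12*yv,'pred R',p[:2]-.12*yv, zt)
print('side L hole',atz('side',T(400,512,220,120,6),zt))
print('top R hole',atz('top',T(586,333,265,130,7),zt))
for c,n in(('side','pinL'),('top','pinL'),('side','pinR'),('top','pinR')):pass
# enlarge the pins from first pics
a=np.load('pics/top0.npy');b=np.load('pics/side0.npy')
w=[cv2.resize(i,(380,380),interpolation=cv2.INTER_CUBIC) for i in (b[225:244,278:297],b[180:199,299:318])]
v=[cv2.resize(i,(380,380),interpolation=cv2.INTER_CUBIC) for i in (a[175:194,274:293],a[173:192,338:357])]
save(cv2.resize(np.vstack([np.hstack(w),np.hstack(v)]),(600,600)),'pins.png')
E
```

```text
pred L [0.59045266 0.15980046] pred R [ 0.60037329 -0.07999441] 0.14574914194857252
side L hole [0.58675199 0.16262097 0.14574914]
top R hole [ 0.60193289 -0.08011515  0.14574914]
```

View pics/pins.png

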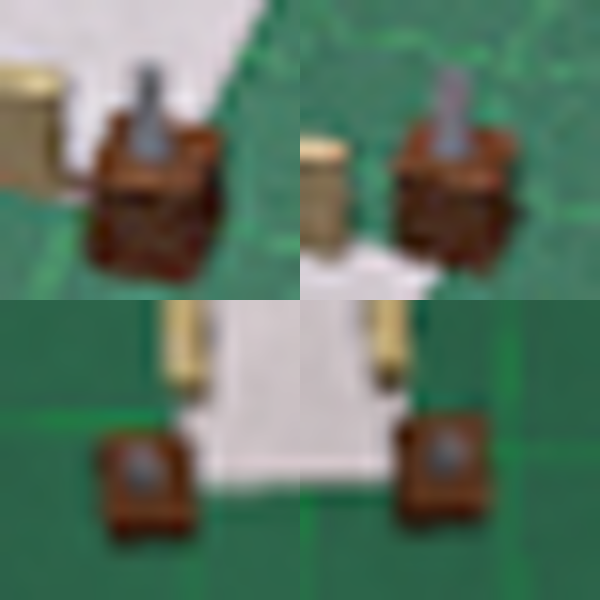

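```bash
python3 - <<'E'
from h import *
k=600/760*20
P=lambda x,y,x0,y0:((x+.5)/k-.5+x0,(y+.5)/k-.5+y0)
sl=P(150,113,278,225);sr=P(153,110,299,180);tl=P(143,170,274,175);trr=P(146,152,338,173)
for n,s,t in(('L',sl,tl),('R',sr,trr)):
    print(n,'side',atz('side',s,.038)[:2],'top',atz('top',t,.038)[:2],'tri',tri(s,t))
L=tri(sl,tl)[0];R_=tri(sr,trr)[0];d=L-R_
print('mid',(L+R_)/2,'len',np.hypot(*d[:2]),'yaw',np.degrees(np.arctan2(-d[0],d[1])))
E
```

```text
L side [0.59019008 0.16198674] top [0.59467423 0.15874703] tri (array([0.59349211, 0.15862542, 0.03466486]), np.float64(0.003608606933592331))
R side [ 0.60023447 -0.07835538] top [ 0.60451609 -0.08049073] tri (array([ 0.60304816, -0.08095176,  0.03597766]), np.float64(0.0037090178009397245))
mid [0.59827014 0.03883683 0.03532126] len 0.239767694024223 yaw 2.284153087369588
```

The two views agree once the hole bias is removed: target TCP (.5985, .0391), yaw fine. I lower to just above the pins and look again.

```bash
python3 -m inch '.001 -.0033 .012 0 0 0 .1;0 0 .015 0 0 0 .1;0 0 .015 0 0 0 .1;0 0 .012 0 0 0 .1;0 0 .01 0 0 0 .1;0 0 0 0 0 0 .1;0 0 0 0 0 0 .1'
python3 - <<'E'
from h import *
togo(.5985,.0391,.05,-87.87)
b=r.capture('side');crop('side',b,255,165,70,80,8,'s17.png');np.save('pics/side17.npy',b)
a=r.capture('top');crop('top',a,270,165,100,30,8,'t17.png');np.save('pics/top17.npy',a)
E
```

```text
time_s: 22.37
tcp_pos: [0.5989, 0.0389, 0.0824]
eef_rot: [179.9, -0.0, -87.8]
contact_force: [0.1, 0.4, -0.8]
gripper_width: 0.0196
t 22.37 tcp [0.5989 0.0389 0.0824] rot [ 1.7992e+02 -3.0000e-02 -8.7810e+01] F [ 0.1  0.4 -0.8] w 0.0196 q [ 22.  21. -19.   0. -50. -20.]
shift tool [-0.0002  0.0003  0.0324] rotvec tool [ 0.0014 -0.0006  0.001 ] after-turn shift [-0.0002  0.0004  0.0324]
```

View pics/s17.png

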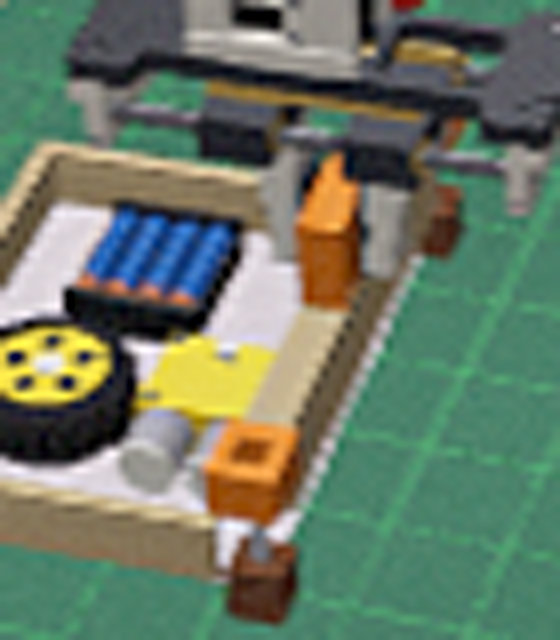

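View pics/t17.png

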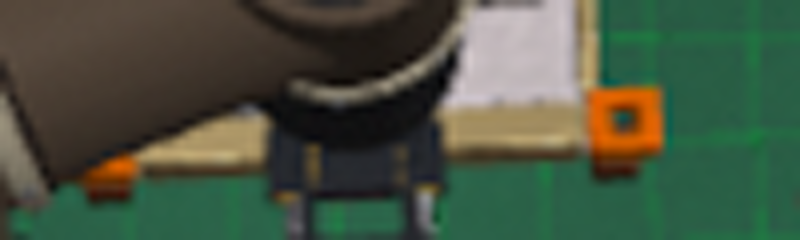

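```bash
python3 - <<'E'
from h import *
T=lambda x,y,x0,y0,s:((x+.5)/s-.5+x0,(y+.5)/s-.5+y0)
zt=.0824-.001
print('side L hole',atz('side',T(251,450,255,165,8),zt),'pin side .5902 .1620')
print('top R hole',atz('top',T(627,119,270,165,8),zt),'pin top .6045 -.0805')
# knuckle outline centres too
a=np.load('pics/top17.npy');b=np.load('pics/side17.npy')
w=cv2.resize(b[212:244,275:297],(440,640),interpolation=cv2.INTER_CUBIC);v=cv2.resize(a[170:190,338:358],(600,600),interpolation=cv2.INTER_CUBIC)
c=np.zeros((600,790,3),np.uint8);c[:, :190+0]=0
w=cv2.resize(w,(412,600));c=np.hstack([w[:, :],v[:, :388]]) if False else np.hstack([cv2.resize(w,(380,553)),cv2.resize(v,(400,553))]);save(c,'z17.png')
E
```

```text
side L hole [0.5917479  0.16116319 0.0814    ] pin side .5902 .1620
top R hole [ 0.60633245 -0.08247276  0.0814    ] pin top .6045 -.0805
```

View pics/z17.png

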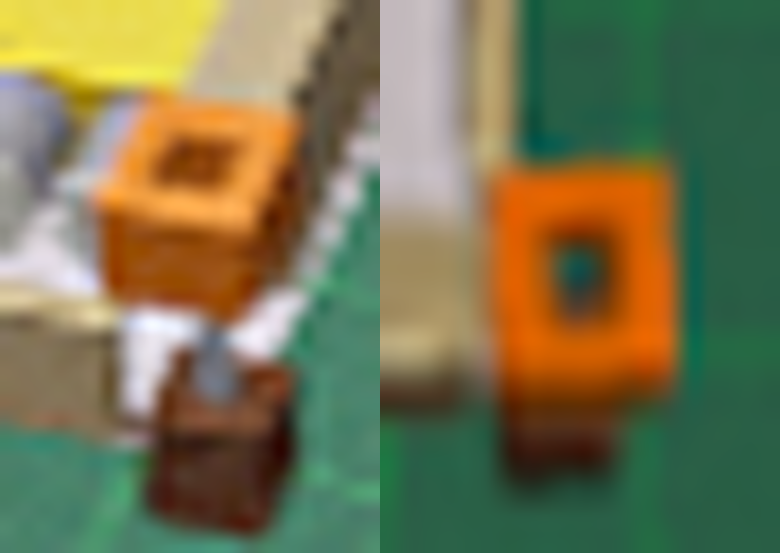

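Both views say about 1.5 mm nearer the robot and about 1 mm left. I shift and lower gently.

```bash
python3 -m inch '-.0012 .0015 .003 0 0 0 .1;0 0 .003 0 0 0 .1;0 0 .003 0 0 0 .1;0 0 .003 0 0 0 .1;0 0 .002 0 0 0 .1;0 0 0 0 0 0 .1;0 0 0 0 0 0 .1'
python3 - <<'E'
from h import *
st()
b=r.capture('side');a=r.capture('top')
w=cv2.resize(b[212:244,275:297],(440,640),interpolation=cv2.INTER_CUBIC);v=cv2.resize(a[170:190,338:358],(600,600),interpolation=cv2.INTER_CUBIC)
save(np.hstack([cv2.resize(w,(380,553)),cv2.resize(v,(400,553))]),'z18.png')
E
```

```text
time_s: 23.05
tcp_pos: [0.5975, 0.0403, 0.069]
eef_rot: [180.0, -0.0, -87.8]
contact_force: [0.3, -0.1, -1.4]
gripper_width: 0.0198
t 23.05 tcp [0.5975 0.0403 0.069 ] rot [ 1.7998e+02 -1.0000e-02 -8.7800e+01] F [ 0.3 -0.1 -1.4] w 0.0198 q [ 23.  22. -20.   0. -48. -20.]
```

View pics/z18.png

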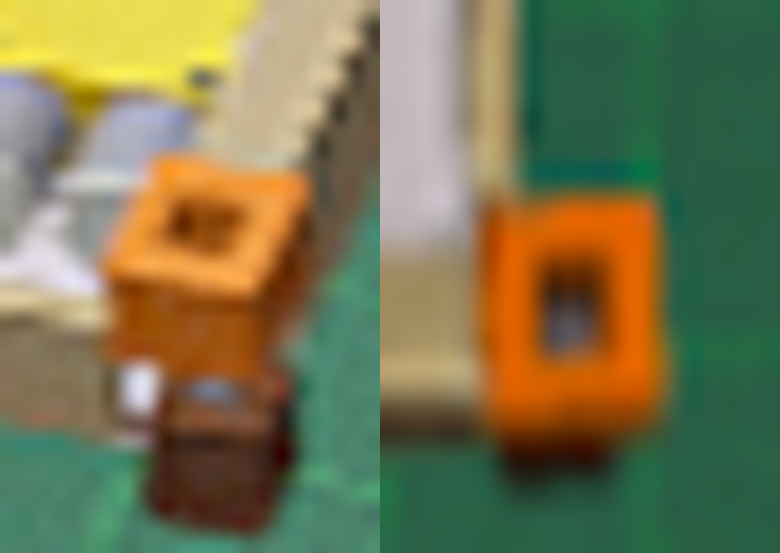

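The pin tip shows inside the right hole, and there is no contact force. I continue down.

```bash
python3 -m inch '0 0 .003 0 0 0 .1;0 0 .003 0 0 0 .1;0 0 .003 0 0 0 .1;0 0 0 0 0 0 .1'
python3 -m inch '0 0 .002 0 0 0 .1;0 0 .002 0 0 0 .1;0 0 .002 0 0 0 .1;0 0 0 0 0 0 .1'
python3 - <<'E'
from h import *
st()
b=r.capture('side');a=r.capture('top')
w=cv2.resize(b[212:244,275:297],(440,640),interpolation=cv2.INTER_CUBIC);v=cv2.resize(a[170:190,338:358],(600,600),interpolation=cv2.INTER_CUBIC)
save(np.hstack([cv2.resize(w,(380,553)),cv2.resize(v,(400,553))]),'z19.png')
E
```

```text
time_s: 23.48
tcp_pos: [0.597, 0.0403, 0.0593]
eef_rot: [179.9, -0.0, -87.8]
contact_force: [0.2, -1.1, -1.9]
gripper_width: 0.0197
time_s: 23.82
tcp_pos: [0.5973, 0.0403, 0.0536]
eef_rot: [180.0, -0.0, -87.8]
contact_force: [1.0, 0.0, -1.8]
gripper_width: 0.0197
t 23.82 tcp [0.5973 0.0403 0.0536] rot [ 1.7996e+02 -1.0000e-02 -8.7800e+01] F [ 1.   0.  -1.8] w 0.0197 q [ 23.  23. -21.  -0. -46. -20.]
```

View pics/z19.png

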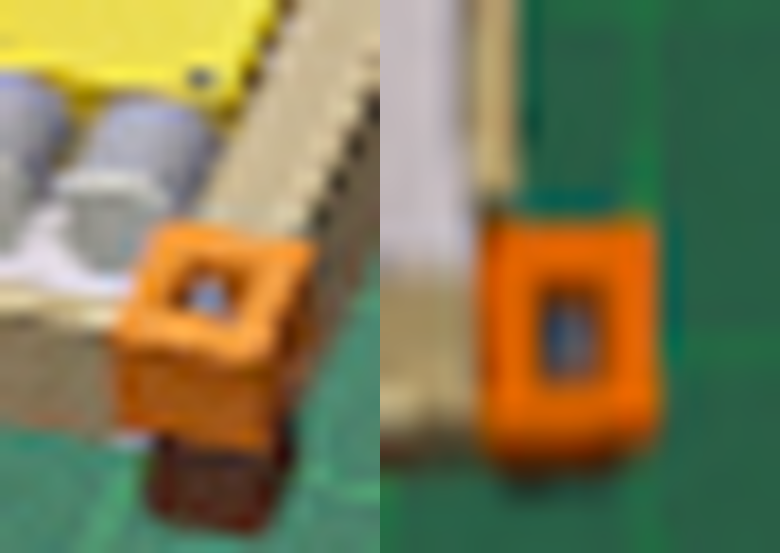

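Both pins stand inside both holes. I lower onto the posts.

```bash
python3 -m inch '0 0 .0015 0 0 0 .1;0 0 .0015 0 0 0 .1;0 0 .0012 0 0 0 .1;0 0 0 0 0 0 .1'
python3 -m inch '0 0 .001 0 0 0 .1;0 0 0 0 0 0 .1'
```

```text
time_s: 24.25
tcp_pos: [0.5976, 0.0404, 0.0506]
eef_rot: [-180.0, -0.0, -87.8]
contact_force: [-2.5, 0.4, 4.9]
gripper_width: 0.0199
time_s: 24.42
tcp_pos: [0.5977, 0.0404, 0.0506]
eef_rot: [-180.0, -0.0, -87.8]
contact_force: [-5.4, 0.3, 13.1]
gripper_width: 0.0199
```

Contact at 13 N with no further descent, so it is seated. I release and lift straight up.

```bash
python3 -m inch '0 0 -.001 0 0 0 .1;0 0 0 0 0 0 .5;0 0 0 0 0 0 .5;0 0 0 0 0 0 .5;0 0 0 0 0 0 .5;0 0 -.01 0 0 0 .6;0 0 -.02 0 0 0 .6;0 0 -.03 0 0 0 .6;0 0 -.03 0 0 0 .6;0 .03 -.02 0 0 0 .6;0 .035 -.02 0 0 0 .6;0 .035 0 0 0 0 .6;0 .035 0 0 0 0 .6;0 .02 0 0 0 0 .6;-.03 0 0 0 0 0 .6;0 0 0 0 0 0 .6' 5
python3 - <<'E'
from h import *
st()
b=r.capture('side');a=r.capture('top');save(b,'s20.png');save(a,'t20.png')
crop('side',b,225,160,110,95,7,'s20c.png');crop('top',a,265,125,110,75,7,'t20c.png')
E
```

```text
time_s: 25.75
tcp_pos: [0.4413, 0.0665, 0.1817]
eef_rot: [-179.8, 0.1, -87.7]
contact_force: [1.0, 0.8, -0.1]
gripper_width: 0.0525
t 25.75 tcp [0.4413 0.0665 0.1817] rot [-1.7981e+02  1.1000e-01 -8.7730e+01] F [ 1.   0.8 -0.1] w 0.0525 q [ 34.   0. -31.   0. -58. -32.]
```

View pics/s20c.png

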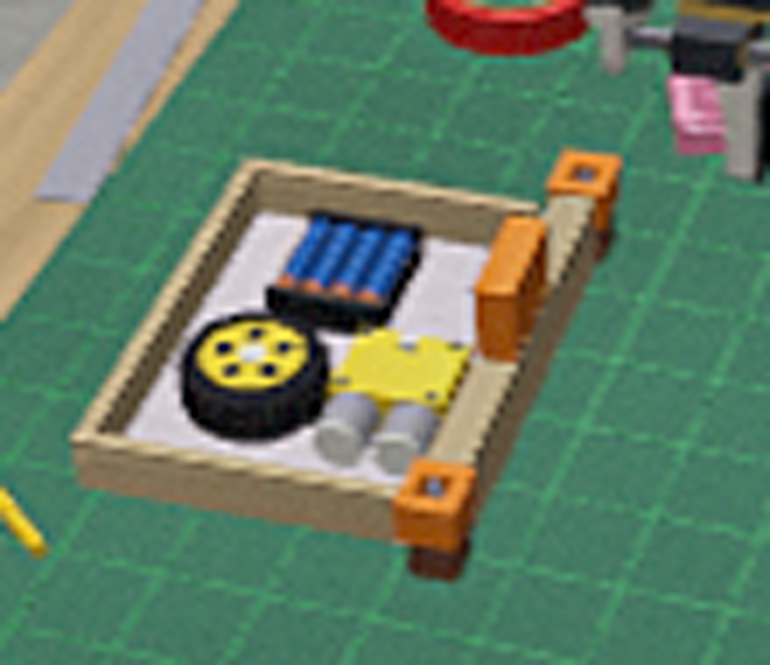

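View pics/t20.png

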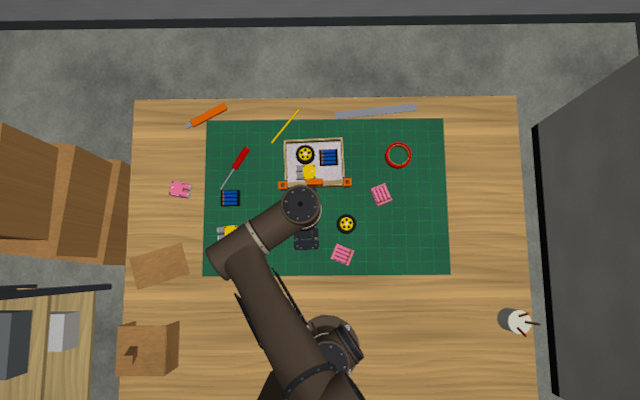

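View pics/s20.png

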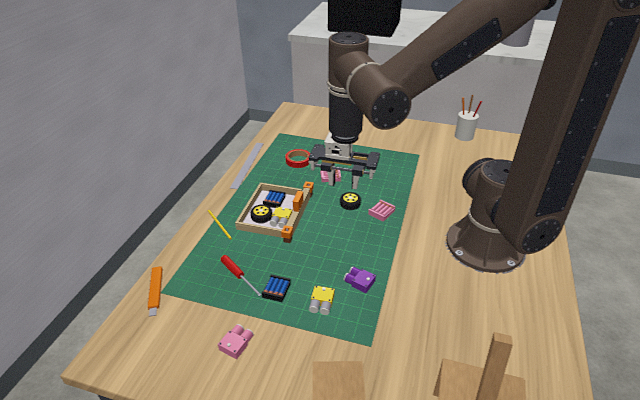

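The gate is on both pins, with all three parts inside and everything else where it was. I check the knuckle tops' height (should be 48 mm).

```bash
python3 - <<'E'
from h import *
a=cv2.cvtColor(cv2.imread('pics/t20.png'),4);b=cv2.cvtColor(cv2.imread('pics/s20.png'),4)
ims=[cv2.resize(i,(380,280),interpolation=cv2.INTER_CUBIC) for i in(b[222:243,278:278+28][:, :],b[175:196,297:325],a[174:195,270:298],a[170:191,332:360])]
save(np.vstack([np.hstack(ims[:2]),np.hstack(ims[2:])]),'fin.png')
E
```

```text
(no output)
```

View pics/fin.png

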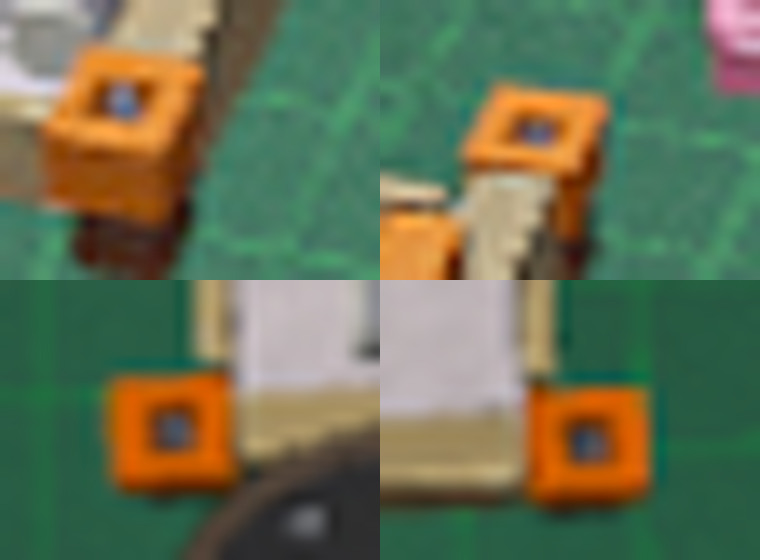

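```bash
python3 - <<'E'
from h import *
kx=380/28;ky=280/21
P=lambda x,y,x0,y0:((x+.5)/kx-.5+x0,(y+.5)/ky-.5+y0)
L=tri(P(124,99,278,222),P(172,431-280,270,174));R_=tri(P(537-380,126,297,175),P(589-380,441-280,332,170))
print(L,R_,'len',np.hypot(*(L[0]-R_[0])[:2]))
st()
E
```

```text
(array([0.5934315 , 0.15911012, 0.04634434]), np.float64(0.002759712057368105)) (array([ 0.60314389, -0.08095887,  0.04682993]), np.float64(0.0035221364157244)) len 0.2402653807182166
t 25.85 tcp [0.4416 0.0652 0.181 ] rot [-1.7991e+02  4.0000e-02 -8.7680e+01] F [-0.4 -0.  -0.6] w 0.0525 q [ 34.   1. -31.   0. -59. -32.]
```

Both knuckle tops are level at 46–47 mm. The same views read 1–2 mm low at the start too, so this matches the 48 mm for home. Handing in.

```bash
python3 -c "
from plant import r
print(r.close_job())"
```

```text
the job is handed in; nothing more can be done
None
```

The job is done and handed in, at about 26 s of robot time. The wheel was already in the tray, so I slid in the battery holder and the yellow gearbox from the row and left the row's wheel where it was. I then hung the gate on both pins and let go.

**Slides:** the gearbox seemed to lag in the pads, and its rear sat about 13 mm from the pin line, too close to the gate's zone. I pushed it in with the closed fingers. By eye it moved 6–7 mm, putting the rear at about 19 mm; I did not measure that again.

**Final pictures:**
- All three parts lie flat inside the tray.
- Both pins stand in both knuckle holes.
- The stock row, tape roll and screwdriver look undisturbed.

**Gate height:** the knuckle tops triangulate to 46.3 and 46.8 mm, 240 mm apart. Home should be 48 mm, but the same views also read 1–2 mm low on the gate's known height before it was moved. When lowered, the gate stopped hard at 13 N, as it would on the posts.

**Disagreements:**
- The two cameras differed by 3–5 mm on the pins. I corrected for this by comparing holes and pins within each view.
- The task text says the gate starts along world x, but it stood along world y; I followed the pictures.

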